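# Load a sample shaker and clamp the jars

### The job

Get the sample jars on the bench ready for shaking: lift the shaker's clamp lever upright and slide the clamp bar fully back, then stand every jar upright in a pocket of its own. After that slide the bar shut until its sprung pad presses the jars against the back of their pockets and gives a few millimetres (not hard against its stop), and fold the lever right down to lock it; leave the other things on the bench alone.

Things in the scene. Friction and masses are not known exactly. Their poses are not given: they have to be found in the camera images.
- shaker: sample shaker, fixed: white housing with an grey metal platform on top, 184 x 284 mm, top at z = 60 mm. Origin at the centre of its underside on the bench; x from its control panel (robot side) to its back, y to its left, z up. At the back of the platform a comb makes five pockets; a clamp bar slides on two 10 x 10 mm rails along x at y = +128 and -128 mm. Other entries give positions in this frame.
- pocket_0 (a point): pocket 0 (0 leftmost, 4 rightmost): where a jar's underside centre lies when it stands against the back wall, midway between dividers; shaker x 38, y 90, z 60 mm, axes as the shaker's. Pocket 41 mm wide between dividers 4 mm thick, 14 mm high, from x = 26 mm to the back wall (face at x = 55 mm, 14 mm high); open on top and to the clamp bar
- pocket_1 (a point): pocket 1 (0 leftmost, 4 rightmost): where a jar's underside centre lies when it stands against the back wall, midway between dividers; shaker x 38, y 45, z 60 mm, axes as the shaker's. Pocket 41 mm wide between dividers 4 mm thick, 14 mm high, from x = 26 mm to the back wall (face at x = 55 mm, 14 mm high); open on top and to the clamp bar
- pocket_2 (a point): pocket 2 (0 leftmost, 4 rightmost): where a jar's underside centre lies when it stands against the back wall, midway between dividers; shaker x 38, y 0, z 60 mm, axes as the shaker's. Pocket 41 mm wide between dividers 4 mm thick, 14 mm high, from x = 26 mm to the back wall (face at x = 55 mm, 14 mm high); open on top and to the clamp bar
- pocket_3 (a point): pocket 3 (0 leftmost, 4 rightmost): where a jar's underside centre lies when it stands against the back wall, midway between dividers; shaker x 38, y -45, z 60 mm, axes as the shaker's. Pocket 41 mm wide between dividers 4 mm thick, 14 mm high, from x = 26 mm to the back wall (face at x = 55 mm, 14 mm high); open on top and to the clamp bar
- pocket_4 (a point): pocket 4 (0 leftmost, 4 rightmost): where a jar's underside centre lies when it stands against the back wall, midway between dividers; shaker x 38, y -90, z 60 mm, axes as the shaker's. Pocket 41 mm wide between dividers 4 mm thick, 14 mm high, from x = 26 mm to the back wall (face at x = 55 mm, 14 mm high); open on top and to the clamp bar
- clamp_bar (a joint): position in m of the clamp bar, an aluminium cross bar (16 x 270 mm, z = 71 to 88 mm): 0 = fully back to the robot side (bar centre x = -72 mm, pad face x = -42 mm), grows closing to +x, limit 0.078. Starts at 0.038 to 0.058, locked. Unlocked it slides with 4 N of friction and stays put. The pad meets jars that stand against the back wall at 0.063; each mm more presses the pad in 1 mm.
- pad (a joint): how far in m the sprung rubber-faced pad in front of the clamp bar (222 mm long, z = 64 to 78 mm) is pushed back towards the bar: 0 = fully out, grows as it presses on the jars, 0.012 = hard against its stop; springs of 1.2 N per mm with 1 N of preload, so 4 mm takes about 6 N; if let go unlocked, the bar eases back until about 2.5 mm remain
- clamp_lever (a joint): angle in rad of the cam lever at the right (-y) end of the clamp bar; axis along x at y = -128, z = 83 mm, x = -72 mm + clamp_bar. 0 = upright (bar free), 1.57 = folded down outwards, level, knob to -y (the cam bites on the rail and locks the bar; it bites from about 0.7 rad and takes 2 to 4 N at the knob). Stays where it is left. Starts folded down.
- lever_knob (a point): centre of the black cross grip at the end of the lever: a barrel 17 mm in diameter and 30 mm long, parallel to the lever's axis (shaker x), that turns freely on its pin, 65 mm from the lever's axis, on a round 8 mm stem. Take it by its ends or across. The bar can be slid by it when the lever is up. Folded down it hangs outside the platform, 83 mm above the bench.
- jar_1: squat amber sample jar with a ribbed white screw cap, a cylinder 34 mm in diameter and 34 mm tall (cap: the top 12 mm), 28 to 50 g. Starts standing on the bench. Origin at the centre of its underside, z up through the cap. Three to five of the five are present.
- jar_2: squat amber sample jar with a ribbed white screw cap, a cylinder 34 mm in diameter and 34 mm tall (cap: the top 12 mm), 28 to 50 g. Starts standing on the bench. Origin at the centre of its underside, z up through the cap. Three to five of the five are present.
- jar_3: squat amber sample jar with a ribbed white screw cap, a cylinder 34 mm in diameter and 34 mm tall (cap: the top 12 mm), 28 to 50 g. Starts standing on the bench. Origin at the centre of its underside, z up through the cap. Three to five of the five are present.
- jar_4: squat amber sample jar with a ribbed white screw cap, a cylinder 34 mm in diameter and 34 mm tall (cap: the top 12 mm), 28 to 50 g. Starts standing on the bench. Origin at the centre of its underside, z up through the cap. Three to five of the five are present.
- jar_5: squat amber sample jar with a ribbed white screw cap, a cylinder 34 mm in diameter and 34 mm tall (cap: the top 12 mm), 28 to 50 g. Starts standing on the bench. Origin at the centre of its underside, z up through the cap. Three to five of the five are present.
- cassette_spare: black pump cassette with an orange catch, 24 x 70 x 26 mm, lying among the jars; bystander, leave alone. Origin at its underside centre, long side along its y
- tip_rack: pipette tip rack, 62 x 92 x 50 mm; bystander, leave alone. Origin at its underside centre
- hex_key: black hex key, 32 x 84 x 9 mm, lying flat; bystander, leave alone. Origin at its underside centre

How it is judged (in metres and radians):
On the way, in this order (a step that is already met when the one before it is completed fails the run):
1. the lever is up and the clamp bar is slid fully back (value of joint clamp_lever below 0.35 rad and value of joint clamp_bar below 0.01 m), for 0.2 s.
2. with the bar still open, every jar stands upright on the platform in a pocket (value of joint clamp_bar below 0.035 m and x of jar_1 in the frame of pocket_2 between -0.016 and 0.006 m and y of jar_1 in the frame of pocket_2 between -0.11 and 0.11 m and z of jar_1 in the frame of pocket_2 between -0.004 and 0.004 m and angle between each of jar_1, jar_2, jar_3, jar_4, jar_5's own z axis and vertical below 0.12 rad and x of jar_2 in the frame of pocket_2 between -0.016 and 0.006 m and y of jar_2 in the frame of pocket_2 between -0.11 and 0.11 m and z of jar_2 in the frame of pocket_2 between -0.004 and 0.004 m and x of jar_3 in the frame of pocket_2 between -0.016 and 0.006 m and y of jar_3 in the frame of pocket_2 between -0.11 and 0.11 m and z of jar_3 in the frame of pocket_2 between -0.004 and 0.004 m and x of jar_4 in the frame of pocket_2 between -0.016 and 0.006 m and y of jar_4 in the frame of pocket_2 between -0.11 and 0.11 m and z of jar_4 in the frame of pocket_2 between -0.004 and 0.004 m and x of jar_5 in the frame of pocket_2 between -0.016 and 0.006 m and y of jar_5 in the frame of pocket_2 between -0.11 and 0.11 m and z of jar_5 in the frame of pocket_2 between -0.004 and 0.004 m), for 0.2 s.
3. the bar is slid shut, lever still up, until the jars push its pad in by at least 1.5 mm (value of joint pad above 0.0015 m and value of joint clamp_bar above 0.06 m and value of joint clamp_lever below 0.8 rad), for 0.2 s.
At the end, for the whole second after the job is handed in: Every jar stands upright (within 0.12 rad) on the platform in a pocket of its own, within 6 mm of the back wall; the pad is pressed in by 1.5 to 10.5 mm on the jars with the bar at 60 mm or more; the lever is folded down past 1.3 rad (value of joint clamp_lever above 1.3 rad and value of joint clamp_bar above 0.06 m and value of joint pad between 0.0015 and 0.0105 m and x of jar_1 in the frame of pocket_2 between -0.006 and 0.006 m and y of jar_1 in the frame of pocket_2 between -0.11 and 0.11 m and z of jar_1 in the frame of pocket_2 between -0.004 and 0.004 m and angle between each of jar_1, jar_2, jar_3, jar_4, jar_5's own z axis and vertical below 0.12 rad and x of jar_2 in the frame of pocket_2 between -0.006 and 0.006 m and y of jar_2 in the frame of pocket_2 between -0.11 and 0.11 m and z of jar_2 in the frame of pocket_2 between -0.004 and 0.004 m and x of jar_3 in the frame of pocket_2 between -0.006 and 0.006 m and y of jar_3 in the frame of pocket_2 between -0.11 and 0.11 m and z of jar_3 in the frame of pocket_2 between -0.004 and 0.004 m and x of jar_4 in the frame of pocket_2 between -0.006 and 0.006 m and y of jar_4 in the frame of pocket_2 between -0.11 and 0.11 m and z of jar_4 in the frame of pocket_2 between -0.004 and 0.004 m and x of jar_5 in the frame of pocket_2 between -0.006 and 0.006 m and y of jar_5 in the frame of pocket_2 between -0.11 and 0.11 m and z of jar_5 in the frame of pocket_2 between -0.004 and 0.004 m and linear speed of each of jar_1, jar_2, jar_3, jar_4, jar_5 below 0.02 m/s); the robot touches nothing.
It fails at once if the pump cassette, the tip rack or the hex key is moved more than 3 cm (distance of any of cassette_spare, tip_rack, hex_key from where it was at the start of the episode above 0.03 m).
Of jar_1, jar_2, jar_3, jar_4, jar_5 only 3 to 5 are there at a start; the rules pass over those that are not, and their reading is None.
At some moment in a run one of jar_1, jar_2, jar_3, jar_4, jar_5 may be knocked a few centimetres aside while the robot is not near it.
It also fails if it takes over 208 s, if anything falls off the work surface, if the arm or the gripper's body presses on something with over 40 N, if the wrist force passes 120 N, or if a joint passes its speed limit or range.

### The arm

A 6-joint arm with a two-finger parallel gripper is mounted at the origin on a cart in front of the work surface, level with it; the furniture and walls round the work are solid. World frame = base frame: x ahead of the robot, y to its left, z up, the work surface at z = 0. Lengths are in mm, angles in rad, forces in N, time in s.
With the tool pointing down it reaches from about 275 to 750 mm from the base axis. Payload 10.2 kg.
Tool frame: the origin (TCP) lies midway between the tips of the shut fingers; the grasp point (between the pads) lies 19 mm behind it (bot.hold_point_z is the distance from the TCP to the grasp point, in mm); y points along the fingers, z is the direction in which the jaws open and shut, and the axes are right-handed (so a half turn about y gives the same grasp; the last joint's range is limited). The gripper opens to 88 mm and grips with 3 to 60 N. Pads are 18 mm wide; open, the fingers measure 123 mm over their backs; the gripper's body (75 mm by 187 mm) begins 45 mm behind the grasp point.
Start: joints at [-1.337, 0.313, 1.498, -0, 1.331, -0.223], TCP at [231.555, -471.183, 238.72] pointing down, gripper open.
Joint ranges: [-2.94, 2.94], [-0.97, 2.17], [0.19, 2.56], [-1.23, 4.37], [0.02, 3.11], [-2.88, 2.88]. Speed limits (rad/s): [2.39, 2.39, 3.01, 3.14, 3.14, 3.14].

### API

Orientations are given as a 3x3 rotation matrix whose columns are the frame's x, y, z axes.
In Python, from plant import bot, grab_frame gives the robot as it stands.
- The arm moves only by the tool send_rows, never from a script. Its argument "steps" is a list that holds one entry, the list of rows, each a list of 7 numbers: the shift along the tool's x, y, z in mm, then the turn, a rotation vector about the tool's x, y, z in rad, then the opening, from 0 (shut) to 1 (fully open). A call has exactly 5 rows; each row shifts and turns the pose as measured when the row begins, along the tool's axes as they then stand; what a row does not reach is not made up. A row lasts 1/12 s, in which the tool goes at most 41.7 mm and 7.16 degrees, less where a joint would pass 70% of its speed; a pose out of reach is approached as far as the arm can. A call is refused whole if a number of a shift passes 41.7 or a number of a turn 0.125, either way. A call with a gripper value outside its range is refused whole. The fingers move at their own pace and stop on an object; "squeeze" is the grip in N (left out, the last holds). Time passes only in rows, so rows that do not move let the fingers close, or fill a call up. It gives the time, the measured TCP pose, the force and the opening at its end, in the units of the state.
- bot.observe(): the state, without advancing time (a new reading comes with each control period).
- grab_frame(name): name is "scene" or "top"; returns a dict with "image" (384x512x3 uint8, blue, green, red), "mtx" (3x3 intrinsics, pixels), "R" (3x3) and "t" (3): a world point X has camera coordinates R X + t. Camera axes: x right, y down, z forward; pixel columns grow to the right and rows downward; lengths in mm; the calibration is good to about 2 mm. A picture is of the moment at which its call begins. There is no depth.
- bot.close_job(): hands the job in, once; it reports no verdict.
The state is a dict: "t": time; "joint_pos": joint angles; "joint_vel": joint speeds; "tau": joint torques, N m; "ee_pos": TCP position; "orientation": TCP orientation; "force": force on the tool from outside, world axes, zero at the start; "wrist_torque": the same for the moment, N m; "width": finger opening in mm.
Only numpy, scipy, OpenCV 4.12 (cv2) and the standard library are available. Lean on these libraries where they do the work, as an engineer would, in place of code of your own. Each camera call takes 0.05 s, during which the arm holds its last target.

## Working session

There is one attempt and no reset: what is moved stays moved. The work goes in short steps, Python scripts to look and compute and a tool call to move; the robot and the scene stay as the last step left them, time stands still between calls to the robot, and variables do not carry over. Pictures are saved under pics/ and viewed, and the job is handed in when it is done.

Besides the shell and the picture viewer there is one more tool, called after "Emit:" by a JSON object that holds its "method" and its "body", one argument or row to a line. send_rows: Moves the arm, as the interface text tells. Its arguments: {"type":"object","properties":{"steps":{"type":"array"},"squeeze":{"type":"number"}},"required":["steps"]}

```bash
ls; mkdir -p pics
python3 - <<'E'
from plant import bot, grab_frame
import cv2
print(bot.observe())
for n in ("scene","top"):
    f=grab_frame(n); cv2.imwrite(f"pics/{n}0.png",f["image"]); print(n,f["mtx"],f["R"],f["t"])
E
```

```text
pics
{'t': 0.0, 'joint_pos': array([-1.33742569e+00,  3.13438118e-01,  1.49841507e+00, -4.48241625e-06,
        1.33097491e+00, -2.23421483e-01]), 'joint_vel': array([-1.60200534e-03,  1.85368313e-03,  9.05873202e-04, -8.33314607e-07,
        1.60807067e-04, -1.30185356e-03]), 'tau': array([-2.05921096e-04, -4.02213407e+01, -2.52270967e+01,  6.94445707e-02,
        3.52401508e-02, -9.76062802e-05]), 'ee_pos': array([ 231.48494986, -470.95014585,  238.17542671]), 'orientation': array([[-8.97471585e-01, -2.89943007e-04,  4.41072183e-01],
       [-4.41072196e-01,  1.20094919e-03, -8.97470821e-01],
       [-2.69489891e-04, -9.99999237e-01, -1.20570357e-03]]), 'force': array([0.00903163, 0.63180569, 0.17657874]), 'wrist_torque': array([ 0.03592828, -0.03071448,  0.01470303]), 'width': 88.16422325695063}
scene [[396.60545068   0.         255.00006448]
 [  0.         396.60545068 194.38239015]
 [  0.           0.           1.        ]] [[-0.63780764 -0.77015686 -0.00773483]
 [-0.60468133  0.50693821 -0.61430785]
 [ 0.47703449 -0.38713314 -0.78902854]] [536.6647333  258.04162013 881.19189408]
top [[367.02994555   0.         250.38813773]
 [  0.         367.02994555 196.41140371]
 [  0.           0.           1.        ]] [[-0.02910856 -0.99927847  0.02439738]
 [-0.99798396  0.02767641 -0.05711415]
 [ 0.05639771 -0.0260107  -0.99806951]] [ 235.26167571  556.20967472 1256.67070594]
```

View pics/scene0.png

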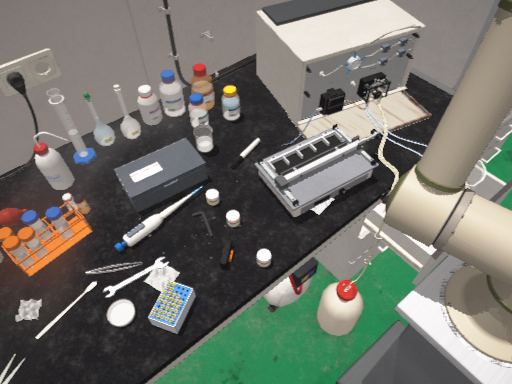

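View pics/top0.png

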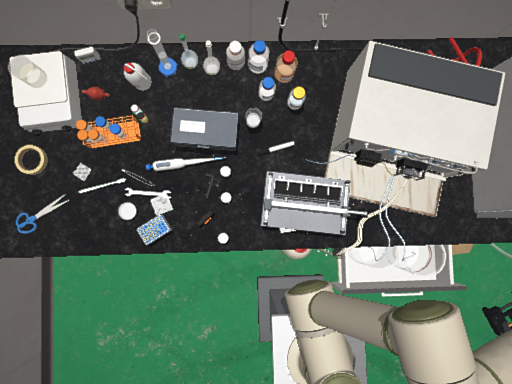

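Three jars seen: top image near (225,171), (226,197), (223,238); shaker around (306,203). Enlarging.

```bash
cat > h.py <<'E'
import numpy as np, cv2
from plant import bot, grab_frame
def crop(img,x0,y0,x1,y1,s,name):
    c=cv2.resize(img[y0:y1,x0:x1],None,fx=s,fy=s,interpolation=cv2.INTER_CUBIC)
    # ticks every 10 px
    for x in range((x0+9)//10*10,x1,10):
        cv2.line(c,((x-x0)*s,0),((x-x0)*s,6 if x%50 else 14),(0,255,255),1)
        if x%20==0: cv2.putText(c,str(x),((x-x0)*s,24),0,.35,(0,255,255),1)
    for y in range((y0+9)//10*10,y1,10):
        cv2.line(c,(0,(y-y0)*s),(6,(y-y0)*s),(0,255,255),1)
        if y%20==0: cv2.putText(c,str(y),(8,(y-y0)*s+4),0,.35,(0,255,255),1)
    cv2.imwrite(name,c)
def proj(f,X):
    X=np.atleast_2d(X).astype(float); c=X@f["R"].T+f["t"]; p=c@f["mtx"].T; return p[:,:2]/p[:,2:]
def ray(f,u,v):
    d=f["R"].T@np.linalg.solve(f["mtx"],[u,v,1.]); o=-f["R"].T@f["t"]; return o,d/np.linalg.norm(d)
def atz(f,u,v,z):
    o,d=ray(f,u,v); return o+d*(z-o[2])/d[2]
def tri(fa,a,fb,b):
    o1,d1=ray(fa,*a);o2,d2=ray(fb,*b)
    A=np.stack([d1,-d2],1); s=np.linalg.lstsq(A,o2-o1,rcond=None)[0]
    p,q=o1+s[0]*d1,o2+s[1]*d2
    return (p+q)/2,np.linalg.norm(p-q)
E
python3 - <<'E'
from h import *
import pickle
fs=cv2.imread("pics/scene0.png");ft=cv2.imread("pics/top0.png")
crop(ft,250,160,380,250,6,"pics/t_sh.png")
crop(fs,245,115,395,225,5,"pics/s_sh.png")
crop(ft,190,155,250,255,6,"pics/t_j.png")
crop(fs,190,175,290,275,6,"pics/s_j.png")
E
```

```text
(no output)
```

View pics/t_sh.png

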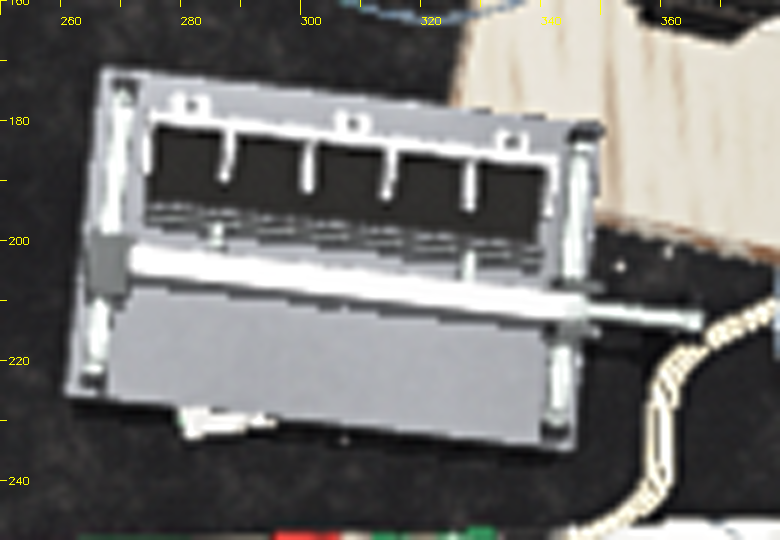

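View pics/s_sh.png

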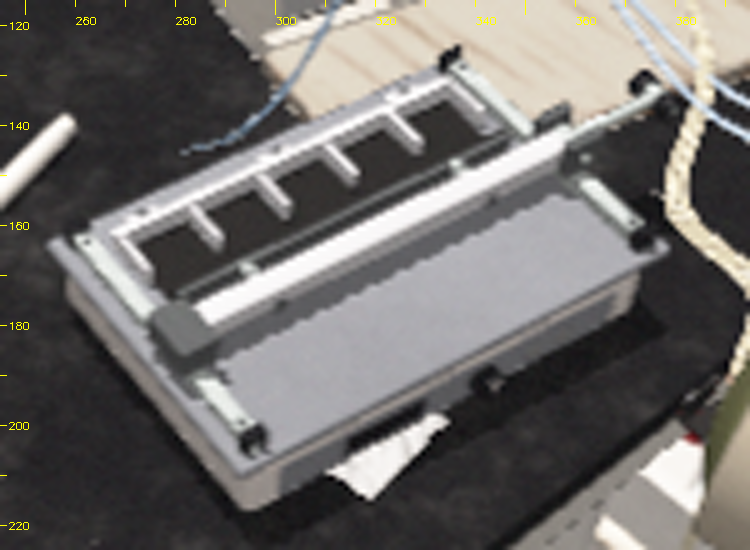

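View pics/t_j.png

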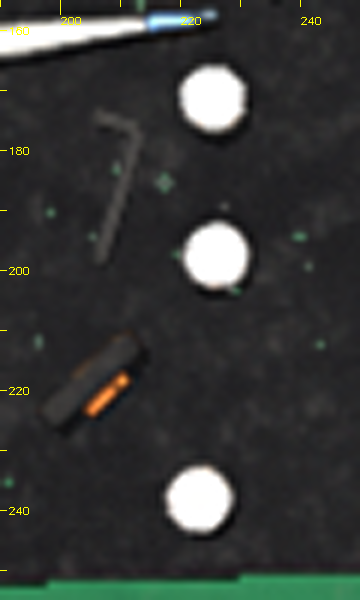

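View pics/s_j.png

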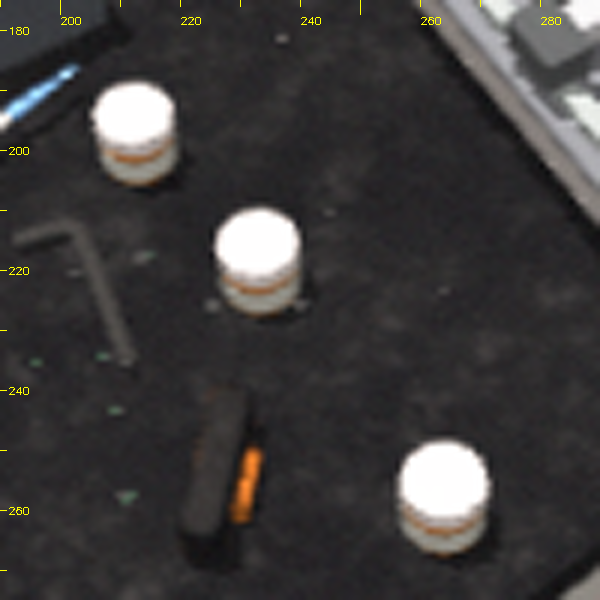

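Run:
```python
from h import *
import pickle
from scipy.optimize import least_squares
T=grab_frame("top");S=grab_frame("scene");pickle.dump((T,S),open("f0.pkl","wb"))
o=-.42
j={'A':((225.4,171.3),(212.3,194.3)),'B':((226,197.6),(233,215.3)),'C':((223.2,238),(262.2,254.2))}
for oo in(0,o):
  for k,(a,b) in j.items():
    p,e=tri(T,np.array(a)+oo,S,np.array(b)+oo);print(oo,k,p.round(1),e.round(1), atz(T,a[0]+oo,a[1]+oo,34).round(1),atz(S,b[0]+oo,b[1]+oo,34).round(1))
cor={'BL':((92,142),(267,171.5),(254.5,163)),'BR':((92,-142),(349.5,180.5),None),'FL':((-92,142),(261,226),(295,209.5)),'FR':((-92,-142),(345.5,235),(378.5,165))}
for oo in(0,o):
  for k,(m,a,b) in cor.items():
    if b: p,e=tri(T,np.array(a)+oo,S,np.array(b)+oo);print(k,p.round(1),e.round(1))
  def res(q,full=False):
    x,y,th=q[:3];r=[]
    R=np.array([[np.cos(th),-np.sin(th)],[np.sin(th),np.cos(th)]])
    for k,(m,a,b) in cor.items():
        X=np.r_[R@np.array(m)+[x,y],60+q[3]]
        r+=list(proj(T,X)[0]-np.array(a)-oo)
        if b: r+=list(proj(S,X)[0]-np.array(b)-oo)
    return np.array(r)
  s=least_squares(res,[500,-100,0,0]);print(oo,s.x.round(3),s.fun.round(1))
print('cable',tri(T,(357,225),S,(374.5,155)), tri(T,(372,212),S,(380,133)))
print('knob',tri(T,(367,213.5),S,(372,131.5)))
```

```text
0 A [650.6 303.4  30.4] 1.7 [649.6 302.6  34. ] [648.6 305.5  34. ]
0 B [560.4 303.6  32.6] 1.8 [559.7 302.8  34. ] [560.2 304.8  34. ]
0 C [425.6 318.   34.1] 6.2 [423.5 315.7  34. ] [427.7 320.3  34. ]
-0.42 A [651.6 304.4  32.1] 0.9 [651.1 304.   34. ] [650.5 305.5  34. ]
-0.42 B [561.5 304.6  34.2] 0.9 [561.2 304.2  34. ] [561.9 304.8  34. ]
-0.42 C [426.8 319.   35.6] 5.2 [425.  317.1  34. ] [429.2 320.3  34. ]
BL [642.8 163.7  61. ] 2.9
FL [460.2 187.8  61.2] 1.5
FR [423.9 -92.2  56.3] 4.2
0 [ 5.33466e+02  3.56520e+01 -1.33000e-01 -1.62300e+00] [-0.5 -0.4  0.3  0.6  0.8 -0.4 -0.1 -0.1 -0.9  0.6 -0.1 -0.3  1.3 -0.5]
BL [643.8 164.9  62.7] 2.1
FL [461.4 188.9  62.8] 2.4
FR [425.1 -90.6  58.1] 3.4
-0.42 [ 5.34596e+02  3.68780e+01 -1.32000e-01 -9.60000e-02] [-0.5 -0.3  0.1  0.7  0.9 -0.4 -0.1  0.  -1.1  0.7  0.1 -0.2  1.2 -0.5]
cable (array([ 459.83569311, -133.98374029,   38.575419  ]), np.float64(15.716749015974282)) (array([ 497.2360494 , -182.1452035 ,   66.63362928]), np.float64(2.1878223505860874))
knob (array([ 498.1572553 , -151.68374053,   90.62337645]), np.float64(16.8191000961766))
```

```bash
cat >> h.py <<'E'
SP=[534.6,36.9,-0.132]
def sh(x,y,z):
    c,s=np.cos(SP[2]),np.sin(SP[2]); return np.array([SP[0]+c*x-s*y,SP[1]+s*x+c*y,z])
def toshr(p):
    c,s=np.cos(SP[2]),np.sin(SP[2]); d=np.array(p[:2])-SP[:2]; return np.array([c*d[0]+s*d[1],-s*d[0]+c*d[1]]).round(1)
E
python3 - <<'E'
from h import *
import pickle
T,S=pickle.load(open("f0.pkl","rb"));o=.42
for p in((272,200.5),(272,206.2),(342,208),(342,214)): print('bar top',toshr(atz(T,p[0]-o,p[1]-o,88)))
for p in((284.5,174.5),(359,138)): print('bar scene',toshr(atz(S,p[0]-o,p[1]-o,88)))
for n,(f,im) in {'t':(T,'pics/top0.png'),'s':(S,'pics/scene0.png')}.items():
    img=f["image"].copy(); s=6
    x0,y0,x1,y1=(250,160,380,250) if n=='t' else (245,115,375+20,215)
    s=5 if n=='s' else 6
    c=cv2.resize(img[y0:y1,x0:x1],None,fx=s,fy=s,interpolation=cv2.INTER_CUBIC)
    b=48
    pts=[(38,90-45*i,60) for i in range(5)]+[(26,112.5-45*i,74) for i in range(6)]+[(55,112.5,74),(55,-112.5,74)]
    pts2=[(-72+b,-193,83),(-72+b-15,-193,83),(-72+b+15,-193,83),(-72+b,-128,83),(-80+b,135,88),(-64+b,135,88),(-80+b,-135,88),(-64+b,-135,88)]
    for L,col in((pts,(0,0,255)),(pts2,(0,255,0))):
      for q in L:
        u=proj(f,sh(*q))[0]; cv2.circle(c,tuple(((u+.5-[x0,y0])*s).astype(int)),2,col,-1)
    cv2.imwrite(f"pics/ov_{n}.png",c)
E
```

```text
bar top [ -5.4 116. ]
bar top [-23.8 114.2]
bar top [  -6.  -114.4]
bar top [ -25.5 -116.1]
bar scene [ -2.8 110.5]
bar scene [  -3.6 -138.7]
```

View pics/ov_t.png

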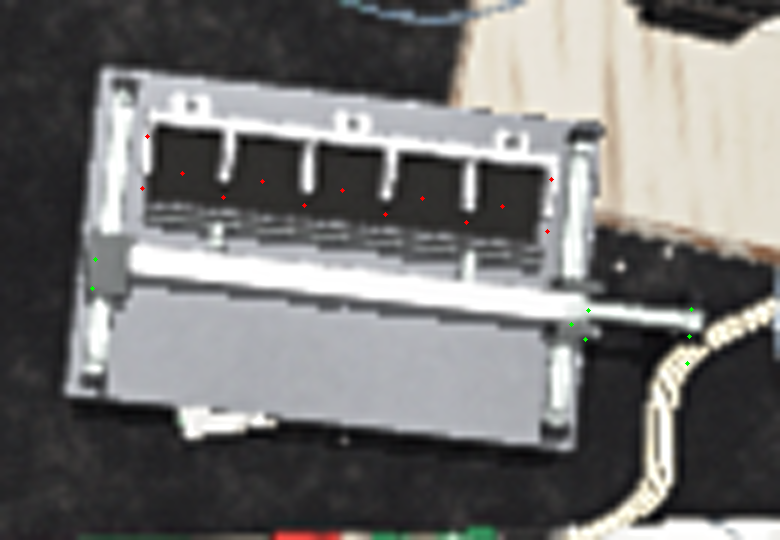

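View pics/ov_s.png

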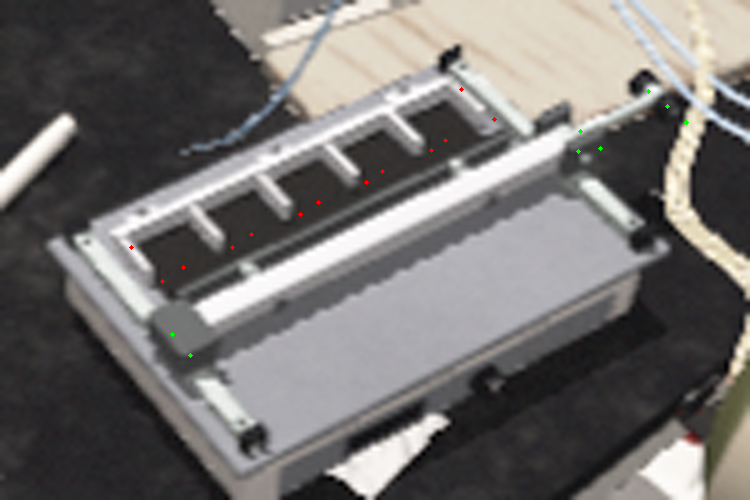

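Run:
```python
from h import *
fs=cv2.imread("pics/scene0.png");ft=cv2.imread("pics/top0.png")
crop(ft,260,166,320,211,13,"pics/t_a.png")
crop(ft,310,170,370,215,13,"pics/t_b.png")
crop(fs,250,135,310,180,13,"pics/s_a.png")
crop(fs,300,118,360,163,13,"pics/s_b.png")
crop(fs,340,118,385,168,12,"pics/s_c.png")
```

```text
(no output)
```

View pics/t_a.png

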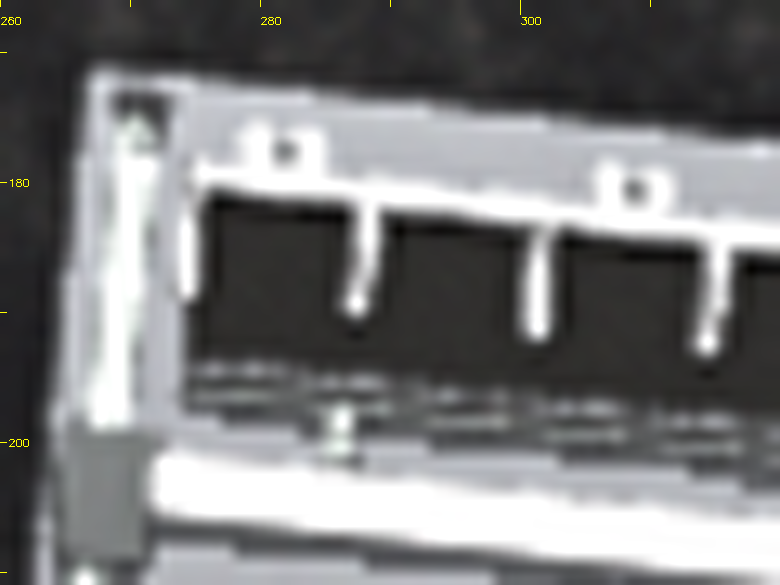

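View pics/t_b.png

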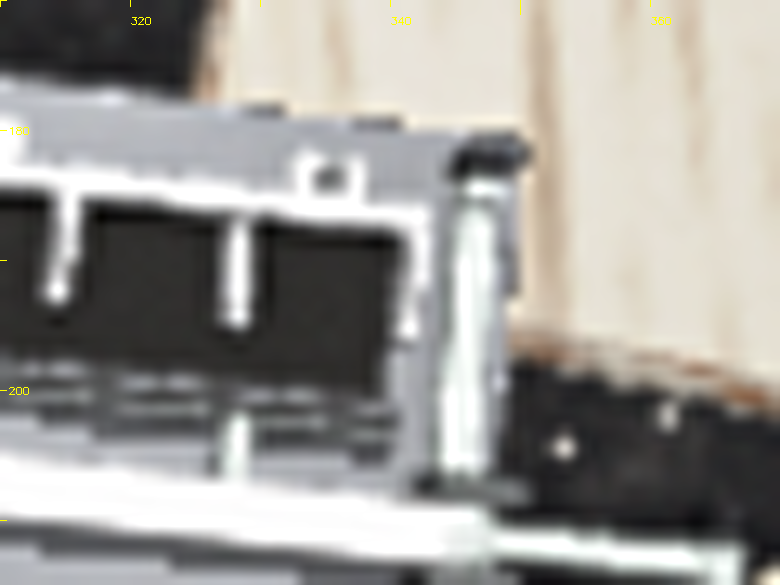

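View pics/s_a.png

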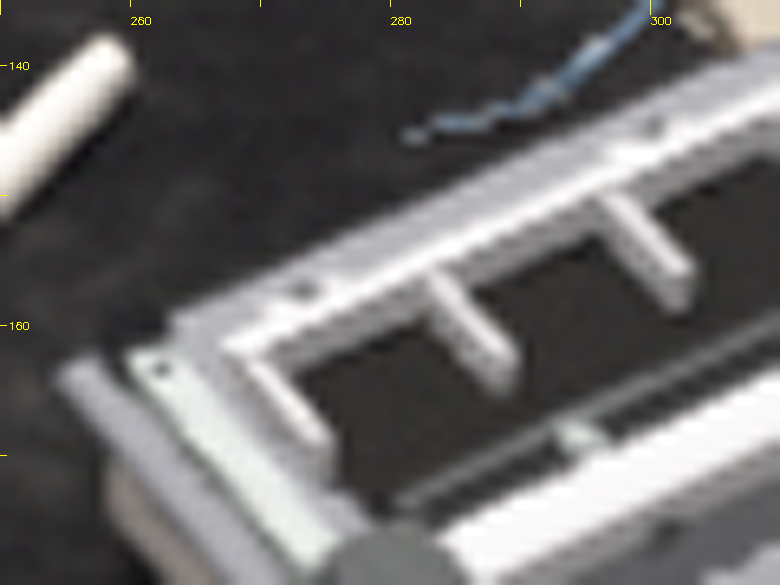

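View pics/s_b.png

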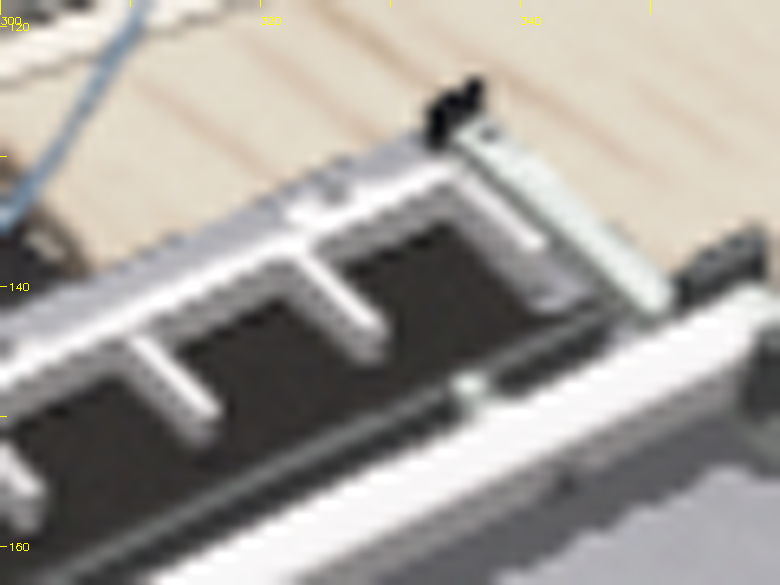

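View pics/s_c.png

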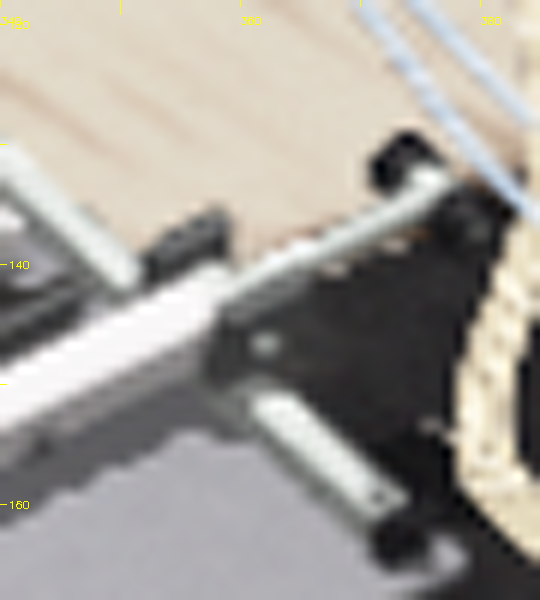

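Run:
```python
from h import *
import pickle
from scipy.optimize import least_squares
T,S=pickle.load(open("f0.pkl","rb"));o=.46
tp=np.array([(274.5,188.9),(287.3,190),(301.4,191.9),(314.3,193),(328.2,195),(341.4,195.8)])-o
sp=np.array([(275,168.7),(289.4,162.3),(302.9,155.8),(316.4,149.5),(329.2,143),(341.9,136.5)])-o
P=[]
for a,b in zip(tp,sp):
    p,e=tri(T,a,S,b);P.append(p);print(p.round(1),e.round(1),toshr(p))
m=np.array([(26,112.5-45*i) for i in range(6)])
def res(q,w=(1,1)):
    c,s=np.cos(q[2]),np.sin(q[2])
    X=np.c_[m@np.array([[c,s],[-s,c]])+q[:2],np.full(6,q[3])]
    return np.r_[w[0]*(proj(T,X)-tp).ravel(),w[1]*(proj(S,X)-sp).ravel()]
for w in((1,1),(1,0.001),(.001,1)):
  if w==(1,1): s=least_squares(res,[540,37,-.13,74])
  else:
    s=least_squares(lambda q:res(np.r_[q,74],w),[540,37,-.13])
  print(w,s.x.round(3),s.fun.round(1))
```

```text
[584.3 143.3  75.2] 3.0 [ 35.3 112. ]
[578.4  99.7  74.6] 0.6 [35.1 68. ]
[571.8  54.1  74. ] 2.3 [34.6 22. ]
[566.   10.5  74.1] 0.5 [ 34.6 -22.1]
[559.  -34.1  76. ] 2.1 [ 33.5 -67.2]
[554.2 -78.5  76.8] 0.2 [  34.7 -111.8]
(1, 1) [ 5.43275e+02  3.60390e+01 -1.35000e-01  7.51020e+01] [-0.6 -0.2  0.2  0.1 -0.4 -0.3  0.2  0.  -0.2 -0.5  0.   0.1  0.4  0.2
  0.1 -0.1  0.2 -0.2  0.  -0.3  0.2 -0.   0.1  0.4]
(1, 0.001) [ 5.42919e+02  3.53860e+01 -1.35000e-01] [-0.4 -0.1  0.3  0.3 -0.3 -0.2  0.3  0.2 -0.1 -0.4  0.1  0.3  0.   0.
  0.   0.   0.   0.   0.  -0.   0.   0.   0.   0. ]
(0.001, 1) [ 5.44228e+02  3.55640e+01 -1.36000e-01] [-0.  -0.   0.  -0.  -0.  -0.   0.  -0.  -0.  -0.   0.  -0.   0.3  0.2
 -0.1 -0.2  0.1 -0.2 -0.2 -0.3 -0.   0.  -0.1  0.5]
```

```bash
sed -i 's/^SP=.*/SP=[543.5,36.0,-0.135]/' h.py
python3 - <<'E'
from h import *
import pickle
T,S=pickle.load(open("f0.pkl","rb"))
for b in (45,48,51):
  print(b,proj(S,[sh(-72+b,-193,83),sh(-72+b-15,-193,83),sh(-72+b+15,-193,83)]).round(1).tolist(),proj(T,sh(-72+b,-193,83)).round(1), sh(-72+b,-193,83).round(1),'axis',sh(-72+b,-128,83).round(1))
for p in((272,200.5),(272,206.2),(342,208),(342,214)): print('bar top',toshr(atz(T,p[0]-.46,p[1]-.46,88)))
for p in((284.5,174.5),(359,138)): print('bar scene',toshr(atz(S,p[0]-.46,p[1]-.46,88)))
for i in range(5): print(i,sh(38,90-45*i,60).round(1))
for i in [0,2,4]: print(i,sh(30,90-45*i,60).round(1))
E
```

```text
45 [[376.6, 134.8], [380.3, 138.0], [372.9, 131.7]] [[364.4 213.9]] [ 490.8 -151.6   83. ] axis [499.5 -87.2  83. ]
48 [[375.8, 134.2], [379.5, 137.3], [372.2, 131.0]] [[364.5 213. ]] [ 493.7 -152.    83. ] axis [502.5 -87.6  83. ]
51 [[375.1, 133.5], [378.8, 136.7], [371.4, 130.4]] [[364.6 212.1]] [ 496.7 -152.4   83. ] axis [505.5 -88.   83. ]
bar top [-14.5 115.9]
bar top [-33. 114.]
bar top [ -14.5 -114.6]
bar top [ -34.  -116.3]
bar scene [-11.9 110.2]
bar scene [ -11.9 -139. ]
0 [593.3 120.1  60. ]
1 [587.2  75.5  60. ]
2 [581.2  30.9  60. ]
3 [575.1 -13.7  60. ]
4 [569.  -58.3  60. ]
0 [585.3 121.1  60. ]
2 [573.2  32.   60. ]
4 [561.1 -57.2  60. ]
```

Run:
```python
from h import *
import pickle
T,S=pickle.load(open("f0.pkl","rb"))
im=S["image"].copy()
c=cv2.resize(im[90:190,340:440],None,fx=6,fy=6,interpolation=cv2.INTER_CUBIC)
cols=[(0,0,255),(0,255,0),(255,0,0),(255,0,255),(0,255,255),(255,255,0)]
for k,(u,v) in enumerate([(383,195),(374,210.5),(363,218),(359.5,226),(361,235),(355,244)]):
  for z in (3,20,40,60,80):
    q=proj(S,atz(T,u-.46,v-.46,z))[0]; xy=tuple(((q+.5-[340,90])*6).astype(int)); cv2.circle(c,xy,3,cols[k],-1); cv2.putText(c,str(z),xy,0,.35,cols[k],1)
    if z in(3,40): print(k,z,atz(T,u,v,z).round(0))
cv2.imwrite("pics/cable.png",c)
crop(T["image"],330,160,430,260,6,"pics/t_cable.png")
```

```text
0 3 [ 555. -248.    3.]
0 40 [ 553. -233.   40.]
1 3 [ 502. -213.    3.]
1 40 [ 501. -200.   40.]
2 3 [ 477. -173.    3.]
2 40 [ 477. -161.   40.]
3 3 [ 449. -159.    3.]
3 40 [ 450. -147.   40.]
4 3 [ 418. -163.    3.]
4 40 [ 420. -151.   40.]
5 3 [ 387. -141.    3.]
5 40 [ 390. -129.   40.]
```

View pics/cable.png

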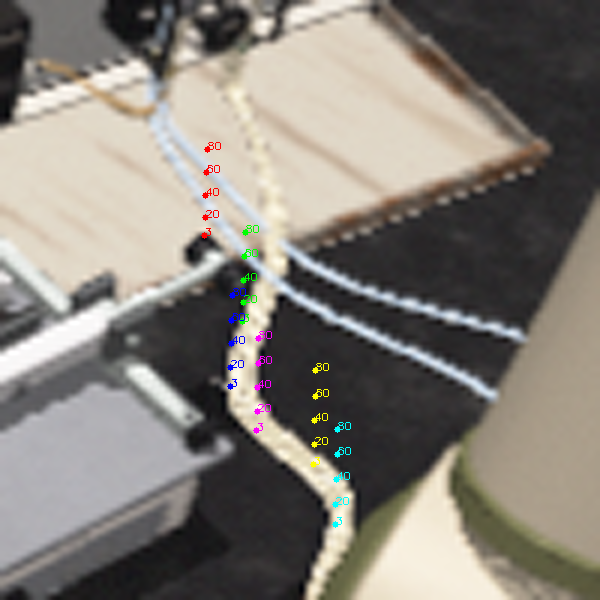

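View pics/t_cable.png

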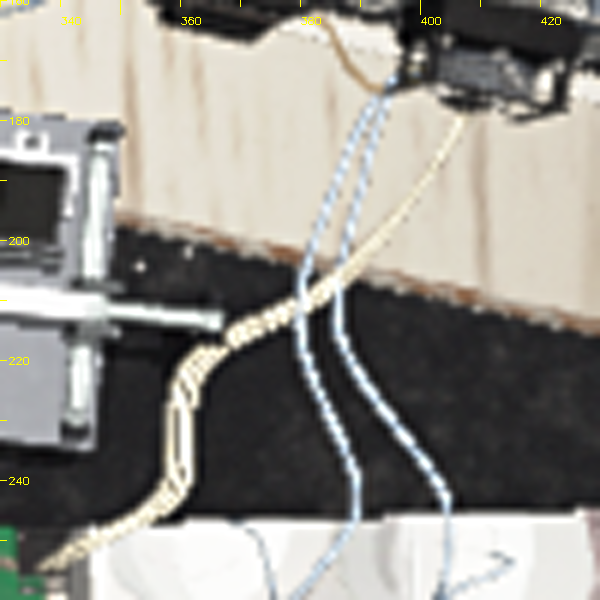

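```bash
cat >> h.py <<'E'
from scipy.spatial.transform import Rotation as Ro
def Rt(yaw=None):
    a=SP[2] if yaw is None else yaw
    z=np.array([np.cos(a),np.sin(a),0]);y=np.array([0,0,-1.]);return np.stack([np.cross(y,z),y,z],1)
def plan(w,n,yaw=None,p=None,R=None):
    """n rows from the current pose to world TCP w"""
    s=bot.observe();p=s["ee_pos"] if p is None else p;R=s["orientation"] if R is None else R
    rv=Ro.from_matrix(R.T@Rt(yaw)).as_rotvec()
    out=[]
    for i in range(n):
        Ri=R@Ro.from_rotvec(rv*i/n).as_matrix()
        out.append(np.r_[Ri.T@((np.array(w)-p)/n),rv/n])
    for r in out: print(r[:3].round(1).tolist(),r[3:].round(3).tolist())
def st():
    s=bot.observe();p=s["ee_pos"];rv=Ro.from_matrix(s["orientation"].T@Rt()).as_rotvec()
    print('t',round(s['t'],2),'tcp',p.round(1),'shk',toshr(p),'turn-left',rv.round(3),'F',s['force'].round(1),'w',round(s['width'],1),'q',s['joint_pos'].round(2))
E
python3 - <<'E'
from h import *
st()
plan(sh(-23,-193,190),12)
E
```

```text
t 0.2 tcp [ 231.5 -471.   238.4] shk [-240.9 -544.4] turn-left [ 0.001 -0.979 -0.001] F [-0.5  0.5  0.2] w 88.3 q [-1.34  0.31  1.5   0.    1.33 -0.22]
[-31.4, 4.0, -14.2] [0.0, -0.082, -0.0]
[-32.5, 4.0, -11.6] [0.0, -0.082, -0.0]
[-33.3, 4.0, -8.9] [0.0, -0.082, -0.0]
[-33.9, 4.0, -6.1] [0.0, -0.082, -0.0]
[-34.3, 4.0, -3.4] [0.0, -0.082, -0.0]
[-34.5, 4.0, -0.6] [0.0, -0.082, -0.0]
[-34.4, 4.0, 2.3] [0.0, -0.082, -0.0]
[-34.1, 4.0, 5.1] [0.0, -0.082, -0.0]
[-33.6, 4.0, 7.8] [0.0, -0.082, -0.0]
[-32.8, 4.0, 10.5] [0.0, -0.082, -0.0]
[-31.8, 4.0, 13.2] [0.0, -0.082, -0.0]
[-30.7, 4.0, 15.7] [0.0, -0.082, -0.0]
```

Emit:
{"method": "send_rows", "body": {
  "steps": [
    [[-31.4,4,-14.2,0,-0.082,0,0.6],[-32.5,4,-11.6,0,-0.082,0,0.6],[-33.3,4,-8.9,0,-0.082,0,0.6],[-33.9,4,-6.1,0,-0.082,0,0.6],[-34.3,4,-3.4,0,-0.082,0,0.6]]
  ]
}}

```text
t: 0.62
ee_pos: [340.7, -337.1, 216.8]
orientation: [[-0.643, -0.001, 0.766], [-0.766, -0.0, -0.643], [0.001, -1.0, -0.001]]
force: [1.4, 0.3, -0.2]
width: 57.0
```

Run:
```python
from h import *
st()
plan(sh(-23,-193,190),10)
```

```text
t 0.62 tcp [ 340.7 -337.1  216.8] shk [-150.7 -397. ] turn-left [ 0.001 -0.563  0.001] F [ 1.4  0.3 -0.2] w 57.0 q [-1.02  0.23  1.66 -0.    1.25 -0.33]
[-24.1, 2.7, -0.1] [0.0, -0.056, 0.0]
[-24.0, 2.7, 1.3] [0.0, -0.056, 0.0]
[-23.9, 2.7, 2.6] [0.0, -0.056, 0.0]
[-23.7, 2.7, 4.0] [0.0, -0.056, 0.0]
[-23.5, 2.7, 5.3] [0.0, -0.056, 0.0]
[-23.1, 2.7, 6.6] [0.0, -0.056, 0.0]
[-22.7, 2.7, 7.9] [0.0, -0.056, 0.0]
[-22.3, 2.7, 9.2] [0.0, -0.056, 0.0]
[-21.7, 2.7, 10.4] [0.0, -0.056, 0.0]
[-21.1, 2.7, 11.6] [0.0, -0.056, 0.0]
```

Tracking is good.

Emit:
{"method": "send_rows", "body": {
  "steps": [
    [[-24,3,0,0,-0.056,0,0.6],[-24,3,1.3,0,-0.056,0,0.6],[-24,3,2.6,0,-0.056,0,0.6],[-24,3,4,0,-0.056,0,0.6],[-24,2.5,5.3,0,-0.056,0,0.6]]
  ]
}}

```text
t: 1.03
ee_pos: [421.3, -235.9, 201.0]
orientation: [[-0.389, -0.002, 0.921], [-0.921, 0.001, -0.389], [-0.0, -1.0, -0.002]]
force: [-0.4, -0.5, 0.9]
width: 53.2
```

Emit:
{"method": "send_rows", "body": {
  "steps": [
    [[-23,2.5,6.6,0,-0.056,0,0.6],[-23,2.5,8,0,-0.056,0,0.6],[-22,2.5,9,0,-0.056,0,0.6],[-22,2.5,10,0,-0.056,0,0.6],[-18,2.5,11,0,-0.05,0,0.6]]
  ]
}}

```text
t: 1.45
ee_pos: [497.8, -138.3, 187.5]
orientation: [[-0.11, -0.002, 0.994], [-0.994, 0.002, -0.11], [-0.001, -1.0, -0.003]]
force: [-0.2, 0.2, -0.2]
width: 52.8
```

Run:
```python
from h import *
st()
plan(sh(-23,-193,130),3)
S=grab_frame("scene");T=grab_frame("top")
crop(S["image"],300,60,420,160,6,"pics/s1.png");crop(T["image"],310,150,430,250,6,"pics/t1.png")
```

```text
t 1.45 tcp [ 497.8 -138.3  187.5] shk [ -21.8 -178.8] turn-left [ 0.003  0.024 -0.001] F [-0.2  0.2 -0.2] w 52.8 q [-0.5   0.34  1.6   0.    1.21 -0.39]
[4.7, 19.1, -0.5] [0.001, 0.008, -0.0]
[4.7, 19.1, -0.4] [0.001, 0.008, -0.0]
[4.7, 19.2, -0.4] [0.001, 0.008, -0.0]
```

View pics/s1.png

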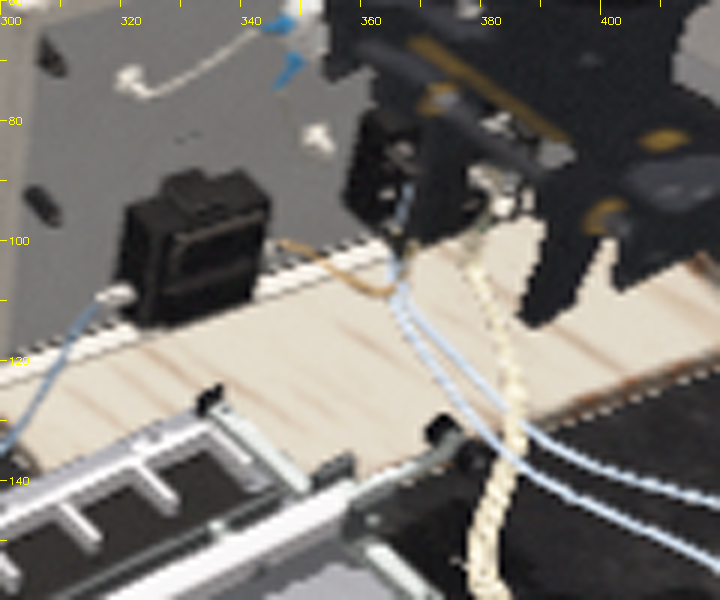

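View pics/t1.png

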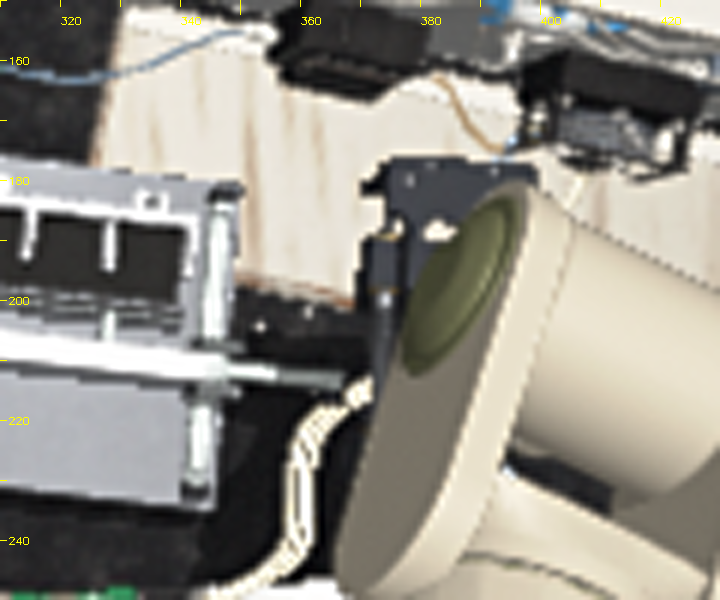

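Run:
```python
from h import *
S=grab_frame("scene");s=bot.observe();p=s["ee_pos"];R=s["orientation"]
for sg in(1,-1):
  for d in(26.4,26.4+17.5):
    for e in (-9,9): print(sg,d,e,(proj(S,p+R[:,2]*sg*d+R[:,0]*e)[0]+.46).round(1))
```

```text
1 26.4 -9 [371.5 102.3]
1 26.4 9 [376.6  99.8]
1 43.9 -9 [366.9  98.7]
1 43.9 9 [371.9  96.3]
-1 26.4 -9 [386.1 113.4]
-1 26.4 9 [391.2 110.8]
-1 43.9 -9 [391.1 117.2]
-1 43.9 9 [396.2 114.6]
```

Emit:
{"method": "send_rows", "body": {
  "steps": [
    [[5,20,-0.4,0.001,0.008,0,0.6],[5,20,-0.4,0.001,0.008,0,0.6],[4,20,-0.4,0.001,0.008,0,0.6],[0,12,0,0,0,0,0.6],[0,8,0,0,0,0,0.6]]
  ]
}}

```text
t: 2.02
ee_pos: [493.4, -157.4, 107.0]
orientation: [[-0.145, 0.005, 0.989], [-0.989, -0.003, -0.145], [0.002, -1.0, 0.005]]
force: [-0.4, 0.2, -0.7]
width: 53.0
```

Run:
```python
from h import *
st()
plan(sh(-23,-193,64),4)
S=grab_frame("scene");T=grab_frame("top")
crop(S["image"],320,80,420,160,7,"pics/s2.png");crop(T["image"],320,170,420,250,7,"pics/t2.png")
```

```text
t 2.02 tcp [ 493.4 -157.4  107. ] shk [ -23.6 -198.4] turn-left [-0.005 -0.01   0.002] F [-0.4  0.2 -0.7] w 53.0 q [-0.54  0.44  1.69  0.    1.01 -0.39]
[-1.4, 10.7, 0.1] [-0.001, -0.003, 0.0]
[-1.4, 10.7, 0.1] [-0.001, -0.003, 0.0]
[-1.4, 10.7, 0.1] [-0.001, -0.003, 0.0]
[-1.4, 10.7, 0.1] [-0.001, -0.003, 0.0]
```

View pics/s2.png

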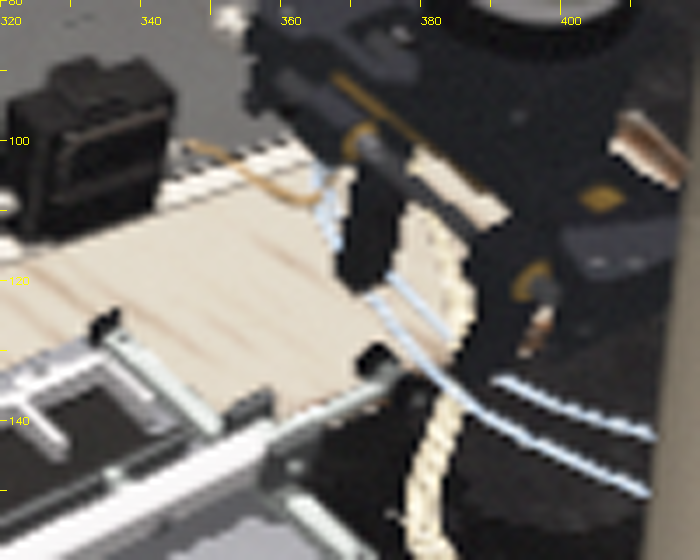

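View pics/t2.png

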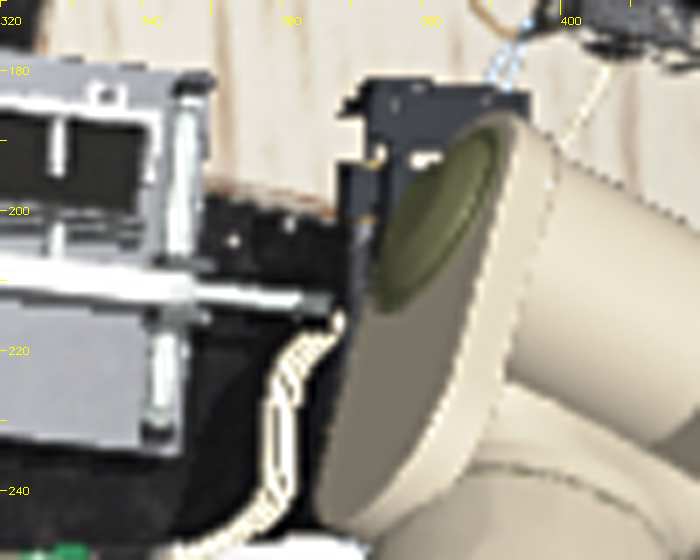

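Emit:
{"method": "send_rows", "body": {
  "steps": [
    [[-1.4,11,0.1,-0.001,-0.003,0,0.6],[-1.4,11,0.1,-0.001,-0.003,0,0.6],[-1.4,11,0.1,-0.001,-0.003,0,0.6],[-1,9,0,0,0,0,0.6],[0,0,0,0,0,0,0.6]]
  ]
}}

```text
t: 2.53
ee_pos: [495.4, -152.9, 63.8]
orientation: [[-0.136, 0.005, 0.991], [-0.991, -0.004, -0.136], [0.003, -1.0, 0.005]]
force: [-0.3, 0.4, -0.5]
width: 52.8
```

Run:
```python
from h import *
st()
S=grab_frame("scene");T=grab_frame("top")
crop(S["image"],320,80,420,160,7,"pics/s3.png");crop(T["image"],320,170,420,250,7,"pics/t3.png")
```

```text
t 2.53 tcp [ 495.4 -152.9   63.8] shk [ -22.2 -193.6] turn-left [-0.005 -0.001  0.003] F [-0.3  0.4 -0.5] w 52.8 q [-0.52  0.51  1.72 -0.    0.91 -0.39]
```

View pics/s3.png

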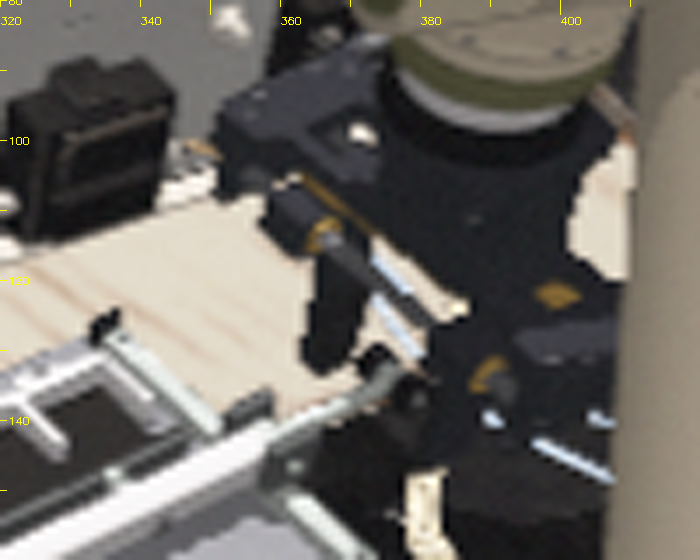

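Emit:
{"method": "send_rows", "body": {
  "steps": [
    [[0,0,0,0,0,0,0.45],[0,0,0,0,0,0,0.4],[0,0,0,0,0,0,0.3],[0,0,0,0,0,0,0.3],[0,0,0,0,0,0,0.3]]
  ],
  "squeeze": 8
}}

```text
t: 3.05
ee_pos: [493.6, -153.5, 66.2]
orientation: [[-0.135, 0.0, 0.991], [-0.991, -0.005, -0.135], [0.005, -1.0, 0.001]]
force: [1.1, -0.8, -1.0]
width: 30.0
```

Run:
```python
from h import *
st()
S=grab_frame("scene");T=grab_frame("top")
crop(S["image"],340,90,420,160,9,"pics/s4.png");crop(T["image"],320,170,420,250,7,"pics/t4.png")
```

```text
t 3.05 tcp [ 493.6 -153.5   66.2] shk [ -23.9 -194.4] turn-left [-0.001  0.     0.005] F [ 1.1 -0.8 -1. ] w 30.0 q [-0.53  0.5   1.72 -0.01  0.92 -0.39]
```

View pics/s4.png

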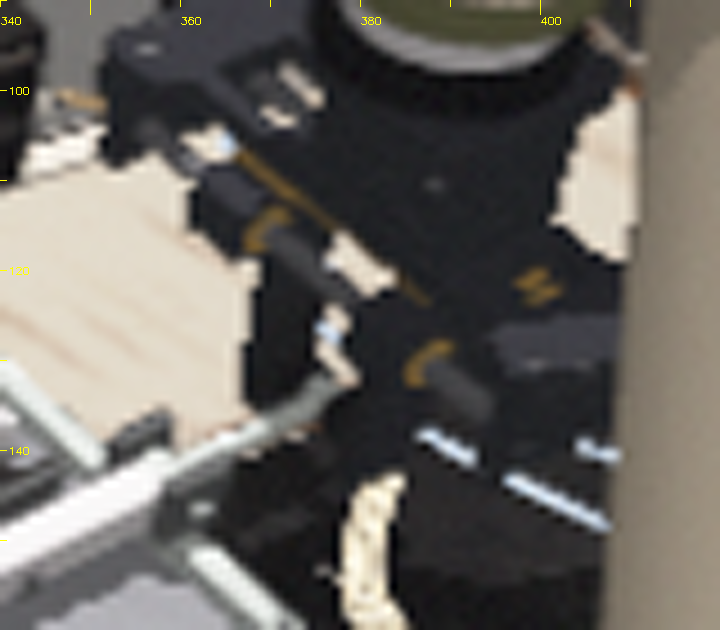

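Emit:
{"method": "send_rows", "body": {
  "steps": [
    [[0,0,0,0,0,0,0.3],[-0.8,-10,0,0,0,0,0.3],[-2.4,-10,0,0,0,0,0.3],[-3.9,-9.4,0,0,0,0,0.3],[-5.3,-8.7,0,0,0,0,0.3]]
  ],
  "squeeze": 20
}}

```text
t: 3.57
ee_pos: [495.4, -140.0, 105.9]
orientation: [[-0.137, 0.0, 0.991], [-0.991, -0.003, -0.137], [0.003, -1.0, 0.0]]
force: [1.0, 8.7, -8.3]
width: 29.7
```

```bash
cat >> h.py <<'E'
def lev():
    s=bot.observe();p=s["ee_pos"];R=s["orientation"];g=p-19*R[:,1];q=toshr(g);a=np.array([q[1]+128,g[2]-83])
    print('knob',q,g[2].round(1),'r',np.hypot(*a).round(1),'theta deg',np.degrees(np.arctan2(-a[0],a[1])).round(1))
E
python3 -c "
from h import *
st();lev()"
```

```text
t 3.57 tcp [ 495.4 -140.   105.9] shk [ -24.  -180.9] turn-left [-0.    -0.003  0.003] F [ 1.   8.7 -8.3] w 29.7 q [-0.5   0.44  1.7  -0.    1.01 -0.36]
knob [ -24.  -180.8] 124.9 r 67.4 theta deg 51.5
```

Emit:
{"method": "send_rows", "body": {
  "steps": [
    [[-8,-6.5,0,0,0,0,0.3],[-8.2,-6,0,0,0,0,0.3],[-9,-4.8,0,0,0,0,0.3],[-9.6,-3.4,0,0,0,0,0.3],[-10,-2,0,0,0,0,0.3]]
  ]
}}

```text
t: 3.98
ee_pos: [501.8, -90.1, 131.4]
orientation: [[-0.137, 0.001, 0.991], [-0.991, -0.002, -0.137], [0.002, -1.0, 0.001]]
force: [4.1, -1.5, -25.8]
width: 29.4
```

```bash
python3 -c "
from h import *
st();lev()"
```

```text
t 3.98 tcp [501.8 -90.1 131.4] shk [ -24.4 -130.6] turn-left [-0.001 -0.002  0.002] F [  4.1  -1.5 -25.8] w 29.4 q [-0.41  0.39  1.69 -0.    1.06 -0.27]
knob [ -24.4 -130.5] 150.4 r 67.5 theta deg 2.1
```

Emit:
{"method": "send_rows", "body": {
  "steps": [
    [[-1,2,0,0,0,0,0.3],[-1,1,0,0,0,0,0.3],[0,0,-4,0,0,0,0.3],[0,0,-8,0,0,0,0.3],[0,0,-8,0,0,0,0.3]]
  ]
}}

```text
t: 4.4
ee_pos: [485.8, -86.9, 131.1]
orientation: [[-0.132, 0.009, 0.991], [-0.991, -0.014, -0.132], [0.013, -1.0, 0.011]]
force: [4.5, -0.8, -8.4]
width: 29.5
```

```bash
python3 -c "
from h import *
st();lev()"
```

```text
t 4.4 tcp [485.8 -86.9 131.1] shk [ -40.6 -129.5] turn-left [-0.011  0.003  0.013] F [ 4.5 -0.8 -8.4] w 29.5 q [-0.41  0.36  1.74 -0.01  1.03 -0.27]
knob [ -40.8 -129.3] 150.1 r 67.1 theta deg 1.1
```

Emit:
{"method": "send_rows", "body": {
  "steps": [
    [[0,0.5,-8,0,0,0,0.3],[0,0.3,-8,0,0,0,0.3],[0,0,-7,0,0,0,0.3],[0,0,-5,0,0,0,0.3],[0,0,-4,0,0,0,0.3]]
  ]
}}

```text
t: 4.82
ee_pos: [455.5, -82.8, 131.1]
orientation: [[-0.132, 0.018, 0.991], [-0.991, -0.018, -0.132], [0.015, -1.0, 0.02]]
force: [4.5, -0.2, -9.1]
width: 29.5
```

```bash
python3 -c "
from h import *
st();lev()"
```

```text
t 4.82 tcp [455.5 -82.8 131.1] shk [ -71.2 -129.5] turn-left [-0.02   0.003  0.015] F [ 4.5 -0.2 -9.1] w 29.5 q [-0.43  0.29  1.84 -0.01  0.99 -0.29]
knob [ -71.6 -129.3] 150.1 r 67.1 theta deg 1.1
```

Emit:
{"method": "send_rows", "body": {
  "steps": [
    [[0,0.5,-2,-0.02,0,0.015,0.3],[0,0.3,-2,0,0,0,0.3],[0,0,-2,0,0,0,0.3],[0,0,-1,0,0,0,0.3],[0,0,0,0,0,0,0.3]]
  ]
}}

```text
t: 5.23
ee_pos: [452.5, -82.9, 131.2]
orientation: [[-0.133, 0.01, 0.991], [-0.991, -0.0, -0.134], [-0.001, -1.0, 0.01]]
force: [2.5, -0.0, -8.0]
width: 29.6
```

```bash
python3 -c "
from h import *
st();lev()"
```

```text
t 5.23 tcp [452.5 -82.9 131.2] shk [ -74.1 -130. ] turn-left [-0.01   0.001 -0.001] F [ 2.5 -0.  -8. ] w 29.6 q [-0.44  0.29  1.84  0.01  1.01 -0.31]
knob [ -74.3 -130.1] 150.2 r 67.2 theta deg 1.8
```

Emit:
{"method": "send_rows", "body": {
  "steps": [
    [[0,0.5,-3,0,0,0,0.3],[0,0,-3,0,0,0,0.3],[0,0,-2,0,0,0,0.3],[0,0,-2,0,0,0,0.3],[0,0,-2,0,0,0,0.3]]
  ]
}}

```text
t: 5.65
ee_pos: [451.2, -84.1, 131.4]
orientation: [[-0.136, 0.037, 0.99], [-0.991, -0.004, -0.136], [-0.001, -0.999, 0.037]]
force: [16.9, -0.3, -12.3]
width: 29.9
```

Run:
```python
from h import *
st();lev()
S=grab_frame("scene");T=grab_frame("top")
crop(S["image"],250,100,400,220,5,"pics/s5.png");crop(T["image"],250,160,380,250,6,"pics/t5.png")
```

```text
t 5.65 tcp [451.2 -84.1 131.4] shk [ -75.3 -131.5] turn-left [-0.037 -0.002 -0.001] F [ 16.9  -0.3 -12.3] w 29.9 q [-0.45  0.27  1.86  0.01  0.97 -0.32]
knob [ -76.  -131.5] 150.4 r 67.5 theta deg 3.0
```

View pics/s5.png

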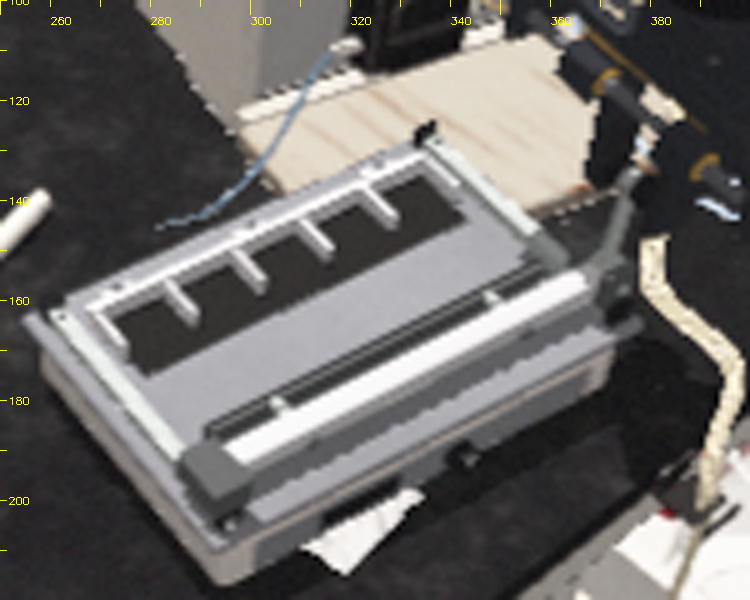

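View pics/t5.png

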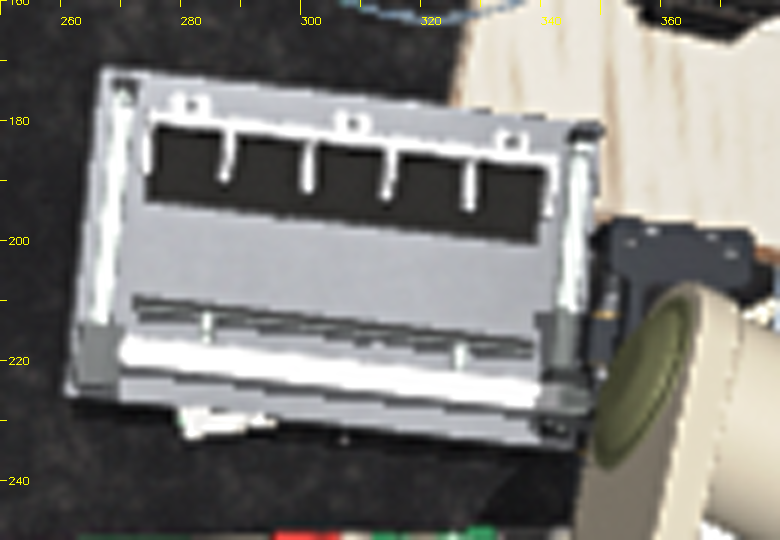

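Emit:
{"method": "send_rows", "body": {
  "steps": [
    [[0,0,2,0,0,0,0.6],[0,0,1,0,0,0,0.65],[0,0,0,0,0,0,0.65],[0,0,0,0,0,0,0.65],[0,-5,0,-0.03,0,0,0.65]]
  ]
}}

```text
t: 6.17
ee_pos: [454.6, -85.2, 137.9]
orientation: [[-0.135, 0.007, 0.991], [-0.991, -0.001, -0.135], [-0.0, -1.0, 0.007]]
force: [-1.2, -0.1, -0.1]
width: 56.9
```

Run:
```python
from h import *
st();lev()
print(toshr((651,304)),toshr((561.5,304.5)),toshr((426.5,318)))
```

```text
t 6.17 tcp [454.6 -85.2 137.9] shk [ -71.8 -132. ] turn-left [-0.007 -0.001 -0.   ] F [-1.2 -0.1 -0.1] w 56.9 q [-0.44  0.29  1.82  0.    1.03 -0.31]
knob [ -71.9 -132. ] 156.9 r 74.0 theta deg 3.1
[ 70.5 280. ] [-18.3 268.5] [-153.9  263.7]
```

Emit:
{"method": "send_rows", "body": {
  "steps": [
    [[0,-25,0,0,0,0,0.65],[0,-25,0,0,0,0,0.65],[-30,-10,-5,0,0,0,0.65],[-38,0,-8,0,0,0,0.65],[-38,0,-8,0,0,0,0.65]]
  ]
}}

```text
t: 6.58
ee_pos: [448.0, 20.5, 202.5]
orientation: [[-0.144, 0.006, 0.99], [-0.99, -0.001, -0.144], [0.001, -1.0, 0.006]]
force: [0.3, -0.1, -0.5]
width: 57.3
```

Emit:
{"method": "send_rows", "body": {
  "steps": [
    [[-38,0,-8,0,0,0,0.65],[-38,0,-8,0,0,0,0.65],[-38,0,-8,0,0,0,0.65],[-38,0,-8,0,0,0,0.65],[-38,0,-8,0,0,0,0.65]]
  ]
}}

```text
t: 7.0
ee_pos: [433.1, 222.4, 204.8]
orientation: [[-0.146, 0.008, 0.989], [-0.989, -0.002, -0.146], [0.001, -1.0, 0.009]]
force: [1.1, -0.3, -0.4]
width: 57.2
```

Run:
```python
from h import *
st()
S=grab_frame("scene");T=grab_frame("top")
crop(S["image"],190,100,390,275,4,"pics/s6.png");crop(T["image"],190,155,370,255,4,"pics/t6.png")
plan([427,318,130],8)
```

```text
t 7.0 tcp [433.1 222.4 204.8] shk [-134.5  169.9] turn-left [-0.009 -0.012  0.001] F [ 1.1 -0.3 -0.4] w 57.2 q [ 0.24  0.26  1.67 -0.    1.21  0.38]
[-11.4, 9.3, -2.4] [-0.001, -0.001, 0.0]
[-11.4, 9.3, -2.4] [-0.001, -0.001, 0.0]
[-11.4, 9.3, -2.4] [-0.001, -0.001, 0.0]
[-11.4, 9.3, -2.3] [-0.001, -0.001, 0.0]
[-11.4, 9.3, -2.3] [-0.001, -0.001, 0.0]
[-11.4, 9.3, -2.3] [-0.001, -0.001, 0.0]
[-11.4, 9.3, -2.3] [-0.001, -0.001, 0.0]
[-11.4, 9.3, -2.3] [-0.001, -0.001, 0.0]
```

View pics/s6.png

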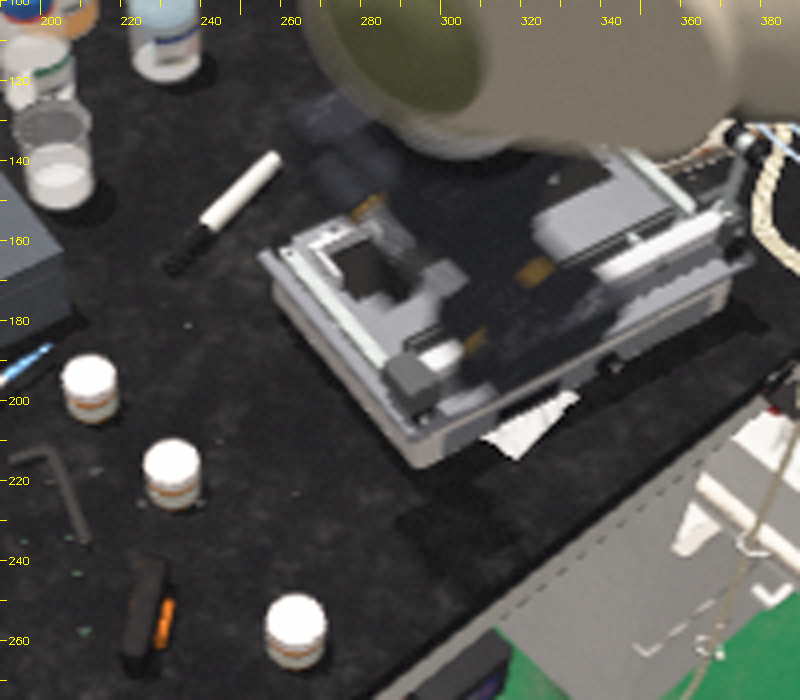

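View pics/t6.png

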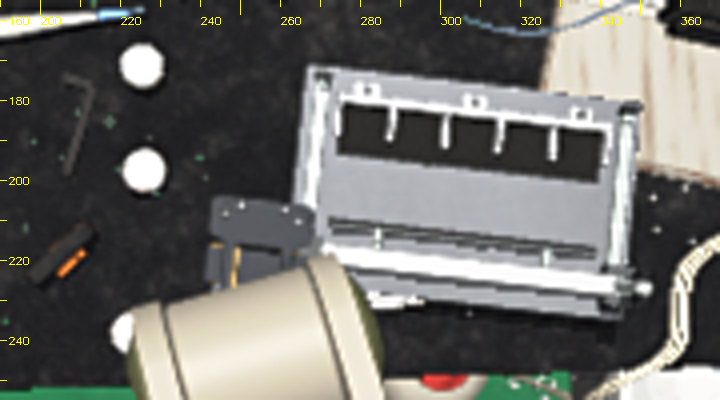

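Run:
```python
from h import *
import pickle
T,S=pickle.load(open("f0.pkl","rb"))
p,e=tri(T,np.array((223.2,238))-.46,S,np.array((263.8,254.2))-.46);print(p.round(1),e)
plan([p[0],p[1],100],7)
```

```text
[425.7 317.6  35.8] 1.309077081981771
[-13.0, 14.9, -3.0] [-0.001, -0.001, 0.0]
[-13.0, 14.9, -2.9] [-0.001, -0.001, 0.0]
[-13.0, 14.9, -2.9] [-0.001, -0.001, 0.0]
[-13.0, 14.9, -2.9] [-0.001, -0.001, 0.0]
[-13.0, 14.9, -2.8] [-0.001, -0.001, 0.0]
[-13.0, 14.9, -2.8] [-0.001, -0.001, 0.0]
[-13.0, 14.9, -2.8] [-0.001, -0.001, 0.0]
```

Emit:
{"method": "send_rows", "body": {
  "steps": [
    [[-18,20,-4,-0.002,-0.003,0,0.65],[-18,20,-4,-0.002,-0.003,0,0.65],[-18,20,-4,0,-0.003,0,0.65],[-18,20,-4,0,-0.002,0,0.65],[-14,16,-3,0,0,0,0.65]]
  ]
}}

```text
t: 7.52
ee_pos: [427.4, 314.2, 109.5]
orientation: [[-0.128, 0.012, 0.992], [-0.992, -0.001, -0.128], [-0.001, -1.0, 0.012]]
force: [-0.4, 1.4, -0.4]
width: 57.5
```

Run:
```python
from h import *
st()
plan([425.7,317.6,18],4)
S=grab_frame("scene")
crop(S["image"],200,180,320,280,6,"pics/s7.png")
```

```text
t 7.52 tcp [427.4 314.2 109.5] shk [-152.4  260.1] turn-left [-0.012  0.006 -0.001] F [-0.4  1.4 -0.4] w 57.5 q [ 0.42  0.46  1.65 -0.01  1.02  0.55]
[-0.8, 22.9, -0.8] [-0.003, 0.002, -0.0]
[-0.8, 22.9, -0.7] [-0.003, 0.002, -0.0]
[-0.8, 22.9, -0.7] [-0.003, 0.002, -0.0]
[-0.8, 22.9, -0.6] [-0.003, 0.002, -0.0]
```

View pics/s7.png

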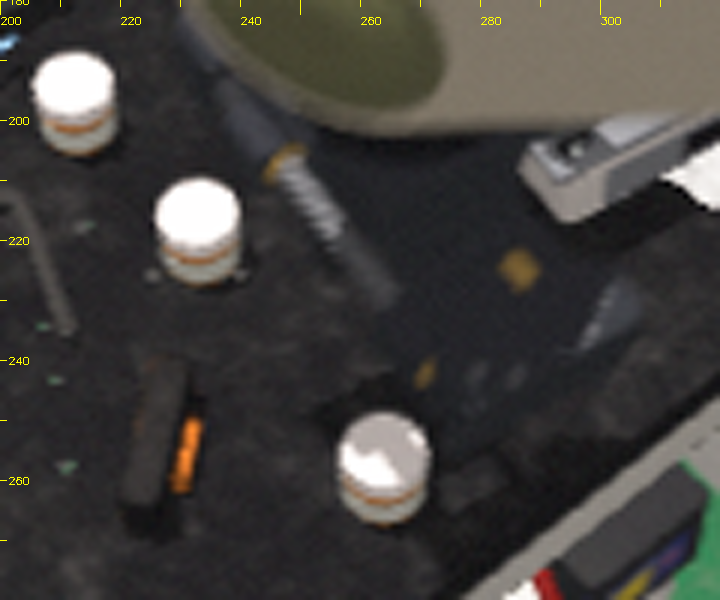

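Emit:
{"method": "send_rows", "body": {
  "steps": [
    [[-1,25,-0.8,-0.003,0.002,0,0.65],[-1,25,-0.8,-0.003,0.002,0,0.65],[-1,25,-0.8,-0.003,0.002,0,0.65],[-1,14,-0.5,0,0,0,0.65],[0,2,0,0,0,0,0.65]]
  ]
}}

```text
t: 7.98
ee_pos: [425.5, 317.0, 14.6]
orientation: [[-0.132, -0.001, 0.991], [-0.991, -0.001, -0.132], [0.001, -1.0, -0.0]]
force: [0.3, 0.2, -0.4]
width: 57.4
```

Run:
```python
from h import *
st()
S=grab_frame("scene")
crop(S["image"],200,180,320,280,6,"pics/s8.png")
```

```text
t 7.98 tcp [425.5 317.   14.6] shk [-154.7  262.5] turn-left [0.    0.002 0.001] F [ 0.3  0.2 -0.4] w 57.4 q [ 0.42  0.61  1.7  -0.    0.83  0.55]
```

View pics/s8.png

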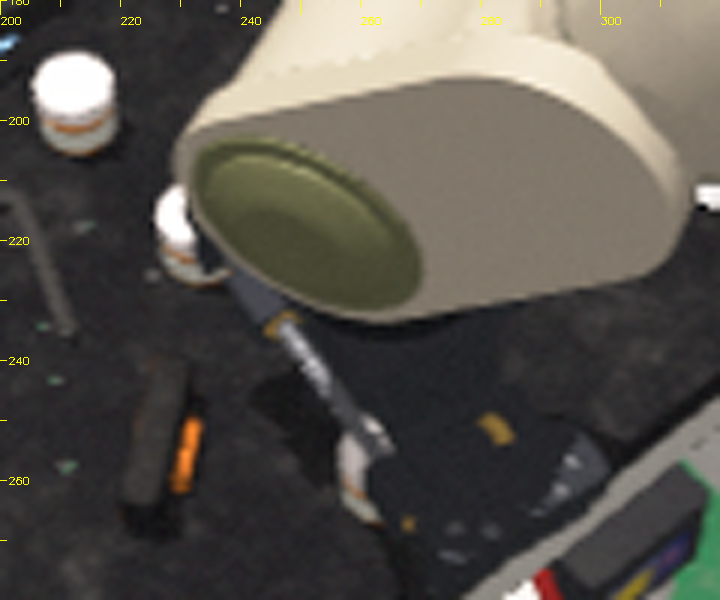

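Emit:
{"method": "send_rows", "body": {
  "steps": [
    [[0,-4,0,0,0,0,0.5],[0,0,0,0,0,0,0.4],[0,0,0,0,0,0,0.3],[0,0,0,0,0,0,0.3],[0,0,0,0,0,0,0.3]]
  ],
  "squeeze": 12
}}

```text
t: 8.45
ee_pos: [428.6, 316.4, 25.0]
orientation: [[-0.134, 0.006, 0.991], [-0.991, 0.001, -0.134], [-0.002, -1.0, 0.006]]
force: [-0.2, 0.6, -0.6]
width: 33.4
```

Run:
```python
from h import *
st()
```

```text
t 8.45 tcp [428.6 316.4  25. ] shk [-151.6  262.4] turn-left [-0.006  0.001 -0.002] F [-0.2  0.6 -0.6] w 33.4 q [ 0.42  0.59  1.7  -0.    0.84  0.55]
```

Run:
```python
from h import *
st()
S=grab_frame("scene");T=grab_frame("top")
crop(S["image"],220,200,320,280,7,"pics/s9.png")
```

```text
t 8.45 tcp [428.6 316.4  25. ] shk [-151.6  262.4] turn-left [-0.006  0.001 -0.002] F [-0.2  0.6 -0.6] w 33.4 q [ 0.42  0.59  1.7  -0.    0.84  0.55]
```

View pics/s9.png

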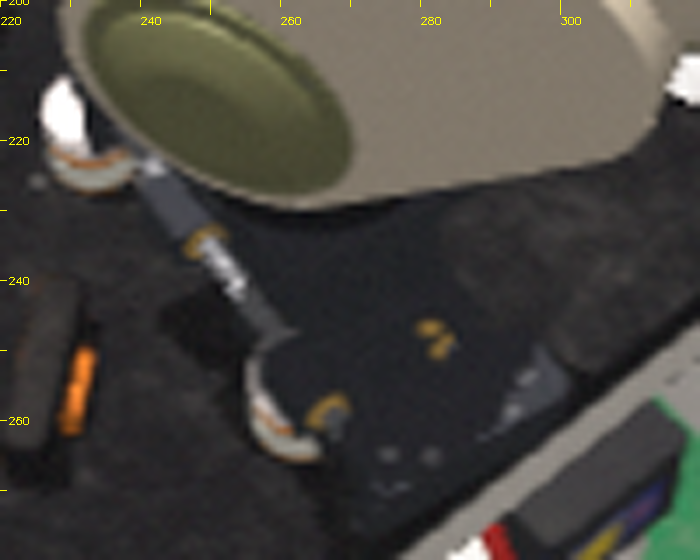

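Emit:
{"method": "send_rows", "body": {
  "steps": [
    [[0,2,0,0,0,0,0.3],[0,2,0,0,0,0,0.3],[0,1,0,0,0,0,0.3],[0,1,0,0,0,0,0.3],[0,0,0,0,0,0,0.3]]
  ]
}}

```text
t: 8.97
ee_pos: [427.7, 317.0, 22.1]
orientation: [[-0.132, 0.005, 0.991], [-0.991, 0.001, -0.132], [-0.002, -1.0, 0.005]]
force: [0.4, -0.0, -0.0]
width: 33.1
```

Run:
```python
from h import *
st()
```

```text
t 8.97 tcp [427.7 317.   22.1] shk [-152.6  262.8] turn-left [-0.005  0.002 -0.002] F [ 0.4 -0.  -0. ] w 33.1 q [ 0.42  0.6   1.7  -0.    0.84  0.55]
```

Emit:
{"method": "send_rows", "body": {
  "steps": [
    [[0,3,0,0,0,0,0.3],[0,3,0,0,0,0,0.3],[0,1,0,0,0,0,0.3],[0,1,0,0,0,0,0.5],[0,1,0,0,0,0,0.5]]
  ]
}}

```text
t: 9.38
ee_pos: [428.1, 318.0, 16.5]
orientation: [[-0.131, 0.007, 0.991], [-0.991, 0.003, -0.131], [-0.004, -1.0, 0.007]]
force: [0.1, -0.0, 0.0]
width: 43.3
```

Run:
```python
from h import *
st()
S=grab_frame("scene");T=grab_frame("top")
crop(S["image"],220,200,320,280,7,"pics/s10.png")
```

```text
t 9.38 tcp [428.1 318.   16.5] shk [-152.3  264. ] turn-left [-0.007  0.003 -0.004] F [ 0.1 -0.   0. ] w 43.3 q [ 0.42  0.61  1.7  -0.    0.82  0.55]
```

View pics/s10.png

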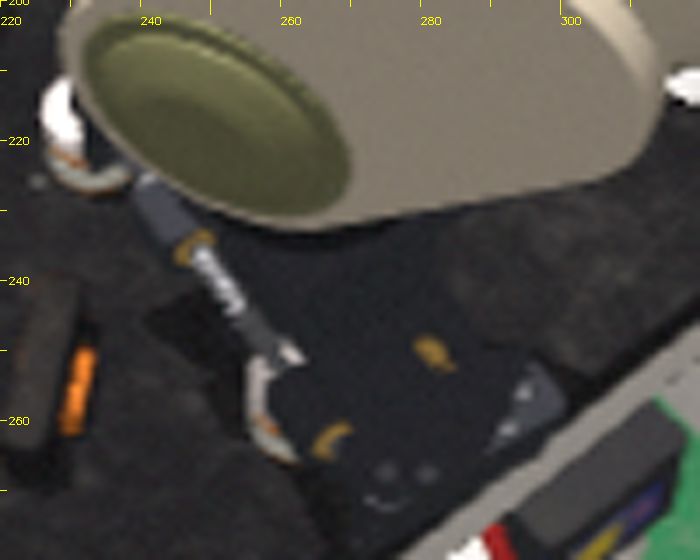

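Jar standing between the open fingers (visible rim at (256,258)). Close at this height with small downward bias against drift.

Emit:
{"method": "send_rows", "body": {
  "steps": [
    [[0,0,0,0,0,0,0.3],[0,0.5,0,0,0,0,0.3],[0,0.5,0,0,0,0,0.3],[0,0,0,0,0,0,0.3],[0,0,0,0,0,0,0.3]]
  ]
}}

```text
t: 9.9
ee_pos: [428.0, 317.9, 15.4]
orientation: [[-0.131, 0.006, 0.991], [-0.991, 0.002, -0.131], [-0.003, -1.0, 0.006]]
force: [0.3, -0.4, -0.8]
width: 33.6
```

Run:
```python
from h import *
st()
```

```text
t 9.9 tcp [428.  317.9  15.4] shk [-152.4  263.8] turn-left [-0.006  0.003 -0.003] F [ 0.3 -0.4 -0.8] w 33.6 q [ 0.42  0.61  1.7  -0.    0.82  0.55]
```

Emit:
{"method": "send_rows", "body": {
  "steps": [
    [[0,-15,0,0,0,0,0.3],[0,-25,0,0,0,0,0.3],[0,-30,0,0,0,0,0.3],[0,-30,0,0,0,0,0.3],[0,-20,0,0,0,0,0.3]]
  ],
  "squeeze": 15
}}

```text
t: 10.32
ee_pos: [424.6, 316.3, 134.1]
orientation: [[-0.132, -0.006, 0.991], [-0.991, -0.003, -0.132], [0.004, -1.0, -0.005]]
force: [0.3, 0.2, -0.1]
width: 33.3
```

Emit:
{"method": "send_rows", "body": {
  "steps": [
    [[15,0,15,0,0,0,0.3],[26,0,28,0,0,0,0.3],[28,0,30,0,0,0,0.3],[28,0,30,0,0,0,0.3],[28,0,30,0,0,0,0.3]]
  ]
}}

```text
t: 10.73
ee_pos: [541.8, 176.8, 139.8]
orientation: [[-0.12, 0.003, 0.993], [-0.993, 0.001, -0.12], [-0.002, -1.0, 0.002]]
force: [-0.5, 0.9, -0.7]
width: 33.7
```

Run:
```python
from h import *
st();plan(sh(30,90,130),3)
```

```text
t 10.73 tcp [541.8 176.8 139.8] shk [-20.7 139.3] turn-left [-0.002  0.015 -0.002] F [-0.5  0.9 -0.7] w 33.7 q [0.11 0.5  1.49 0.   1.15 0.23]
[16.7, 3.3, 16.6] [-0.001, 0.005, -0.001]
[16.6, 3.3, 16.7] [-0.001, 0.005, -0.001]
[16.5, 3.3, 16.8] [-0.001, 0.005, -0.001]
```

Emit:
{"method": "send_rows", "body": {
  "steps": [
    [[17,3,17,0,0.005,0,0.3],[17,3,17,0,0.005,0,0.3],[12,3,12,0,0.005,0,0.3],[4,2,4,0,0,0,0.3],[0,0,0,0,0,0,0.3]]
  ]
}}

```text
t: 11.15
ee_pos: [590.6, 110.7, 126.5]
orientation: [[-0.144, 0.003, 0.99], [-0.99, 0.001, -0.144], [-0.001, -1.0, 0.003]]
force: [-0.6, -0.4, -0.7]
width: 33.5
```

Run:
```python
from h import *
st();plan(sh(30,90,90),2)
S=grab_frame("scene");T=grab_frame("top")
crop(S["image"],230,90,370,210,5,"pics/s11.png")
crop(T["image"],240,150,370,250,6,"pics/t11.png")
```

```text
t 11.15 tcp [590.6 110.7 126.5] shk [36.6 80.3] turn-left [-0.003 -0.01  -0.001] F [-0.6 -0.4 -0.7] w 33.5 q [-0.01  0.58  1.4   0.    1.16  0.13]
[-4.8, 18.3, -3.4] [-0.001, -0.005, -0.0]
[-4.8, 18.3, -3.4] [-0.001, -0.005, -0.0]
```

View pics/s11.png

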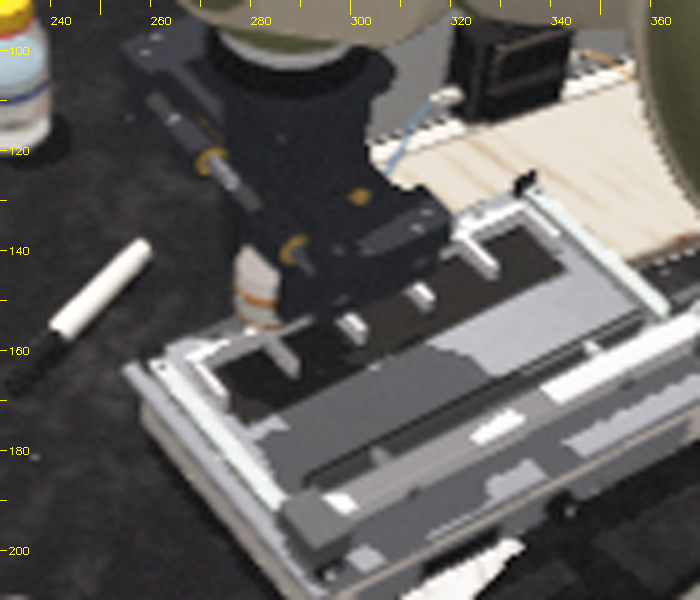

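View pics/t11.png

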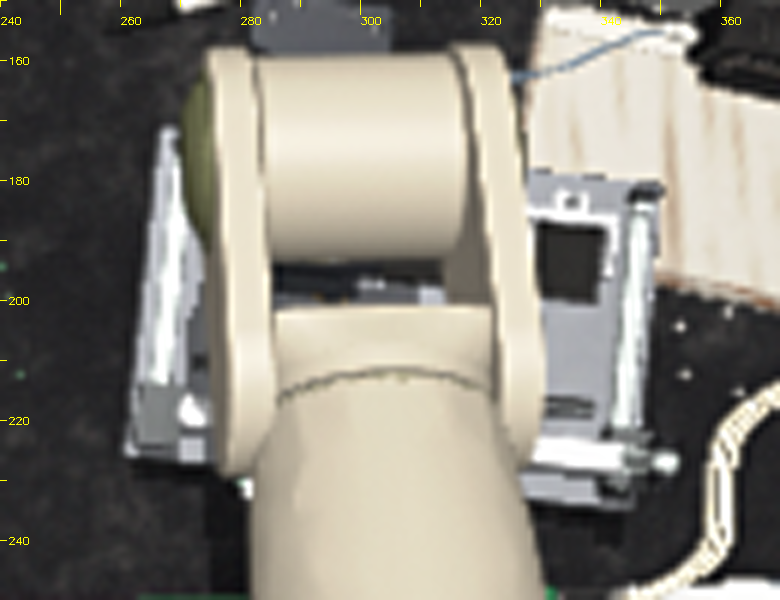

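Emit:
{"method": "send_rows", "body": {
  "steps": [
    [[-4,10,-3,0,-0.005,0,0.3],[-4,10,-3,0,-0.005,0,0.3],[-1,6,0,0,0,0,0.3],[0,2,0,0,0,0,0.3],[0,0,0,0,0,0,0.3]]
  ]
}}

```text
t: 11.67
ee_pos: [582.1, 127.4, 96.3]
orientation: [[-0.126, 0.002, 0.992], [-0.992, 0.001, -0.126], [-0.002, -1.0, 0.001]]
force: [-0.0, 1.2, -0.5]
width: 33.6
```

Run:
```python
from h import *
st();plan(sh(30,90,79),2)
S=grab_frame("scene")
s=bot.observe();p=s["ee_pos"]
# predicted footprint of jar bottom
c=cv2.resize(S["image"][110:190,240:340],None,fx=7,fy=7,interpolation=cv2.INTER_CUBIC)
def dots(P,col):
    for q in proj(S,P): cv2.circle(c,tuple(((q+.5-[240,110])*7).astype(int)),2,col,-1)
a=np.linspace(0,6.28,24)
dots(np.c_[p[0]+17*np.cos(a),p[1]+17*np.sin(a),np.full(24,p[2]-15.4)],(0,255,0))
dots(np.array([sh(26,112.5-45*i,74) for i in range(6)]+[sh(55,112.5-45*i,74) for i in range(6)]+[sh(26,112.5-45*i,60) for i in range(6)]),(0,0,255))
cv2.imwrite("pics/s12.png",c)
```

```text
t 11.67 tcp [582.1 127.4  96.3] shk [26.  95.8] turn-left [-0.001  0.009 -0.002] F [-0.   1.2 -0.5] w 33.6 q [0.02 0.6  1.45 0.   1.09 0.14]
[2.9, 8.6, 2.0] [-0.001, 0.004, -0.001]
[2.9, 8.6, 2.0] [-0.001, 0.004, -0.001]
```

View pics/s12.png

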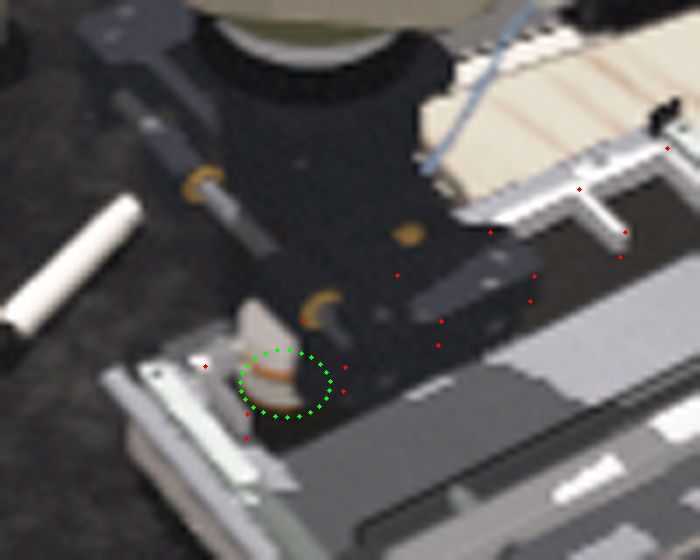

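Emit:
{"method": "send_rows", "body": {
  "steps": [
    [[3,2,2,0,0.004,0,0.3],[2,2,1.5,0,0.004,0,0.3],[0,0,0,0,0,0,0.3],[0,0,0,0,0,0,0.3],[0,0,0,0,0,0,0.3]]
  ]
}}

```text
t: 12.13
ee_pos: [586.1, 121.1, 92.9]
orientation: [[-0.135, 0.004, 0.991], [-0.991, 0.001, -0.135], [-0.002, -1.0, 0.003]]
force: [0.6, 0.2, -1.2]
width: 33.9
```

Run:
```python
from h import *
st()
```

```text
t 12.13 tcp [586.1 121.1  92.9] shk [30.7 90.1] turn-left [-0.003 -0.    -0.002] F [ 0.6  0.2 -1.2] w 33.9 q [0.01 0.61 1.44 0.   1.08 0.14]
```

Well placed (30.7, 90.1). Descend ~14 mm.

Emit:
{"method": "send_rows", "body": {
  "steps": [
    [[0,6,0,0,0,0,0.3],[0,5,0,0,0,0,0.3],[0,2,0,0,0,0,0.3],[0,0,0,0,0,0,0.3],[0,0,0,0,0,0,0.3]]
  ]
}}

```text
t: 12.55
ee_pos: [586.1, 121.0, 78.4]
orientation: [[-0.135, 0.004, 0.991], [-0.991, 0.001, -0.135], [-0.002, -1.0, 0.003]]
force: [0.2, -0.8, 0.2]
width: 33.7
```

Run:
```python
from h import *
st()
S=grab_frame("scene")
crop(S["image"],240,110,340,190,7,"pics/s13.png")
```

```text
t 12.55 tcp [586.1 121.   78.4] shk [30.8 89.9] turn-left [-0.003 -0.001 -0.002] F [ 0.2 -0.8  0.2] w 33.7 q [0.01 0.63 1.45 0.   1.05 0.14]
```

View pics/s13.png

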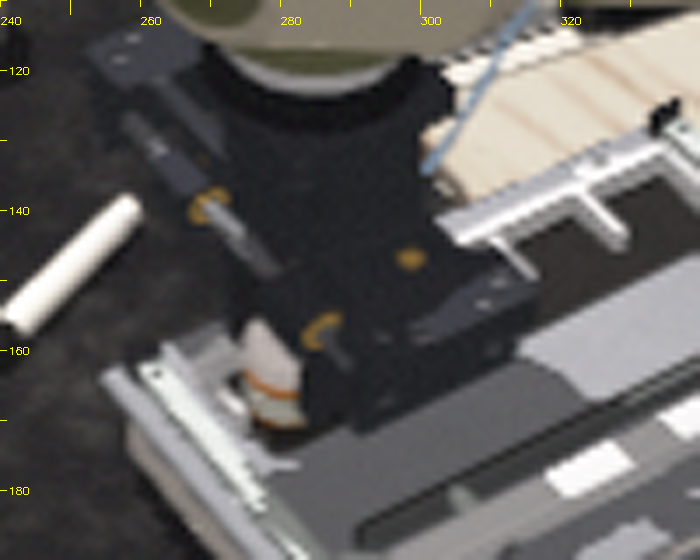

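Emit:
{"method": "send_rows", "body": {
  "steps": [
    [[0,1,0,0,0,0,0.3],[0,0,0,0,0,0,0.3],[0,0,0,0,0,0,0.5],[0,0,0,0,0,0,0.55],[0,0,0,0,0,0,0.55]]
  ]
}}

```text
t: 13.02
ee_pos: [586.4, 121.1, 78.0]
orientation: [[-0.135, 0.005, 0.991], [-0.991, 0.001, -0.135], [-0.002, -1.0, 0.005]]
force: [0.4, -0.4, -0.2]
width: 48.3
```

Emit:
{"method": "send_rows", "body": {
  "steps": [
    [[0,-8,0,0,0,0,0.6],[0,-20,0,0,0,0,0.65],[0,-25,0,0,0,0,0.65],[-20,-20,0,0,0,0,0.65],[-25,-5,0,0,0,0,0.65]]
  ]
}}

```text
t: 13.43
ee_pos: [591.7, 163.1, 160.2]
orientation: [[-0.14, 0.001, 0.99], [-0.99, 0.001, -0.14], [-0.001, -1.0, 0.001]]
force: [0.9, 0.3, 0.3]
width: 57.4
```

Emit:
{"method": "send_rows", "body": {
  "steps": [
    [[-35,0,-5,0,0,0,0.65],[-35,0,-8,0,0,0,0.65],[-30,0,-8,0,0,0,0.65],[-10,0,-8,0,0,0,0.65],[0,0,0,0,0,0,0.65]]
  ]
}}

```text
t: 13.85
ee_pos: [579.0, 283.8, 167.3]
orientation: [[-0.139, 0.011, 0.99], [-0.99, 0.003, -0.139], [-0.005, -1.0, 0.01]]
force: [-0.2, -0.2, -0.3]
width: 57.3
```

Run:
```python
from h import *
st();plan([561.5,304.5,90],4)
S=grab_frame("scene");T=grab_frame("top")
crop(S["image"],190,110,350,230,5,"pics/s14.png")
crop(T["image"],200,155,350,255,5,"pics/t14.png")
```

```text
t 13.85 tcp [579.  283.8 167.3] shk [  1.8 250.3] turn-left [-0.01  -0.005 -0.005] F [-0.2 -0.2 -0.3] w 57.3 q [0.27 0.63 1.21 0.   1.3  0.41]
[-4.4, 19.3, -5.3] [-0.003, -0.001, -0.001]
[-4.5, 19.3, -5.2] [-0.003, -0.001, -0.001]
[-4.5, 19.3, -5.1] [-0.003, -0.001, -0.001]
[-4.5, 19.3, -5.1] [-0.003, -0.001, -0.001]
```

View pics/s14.png

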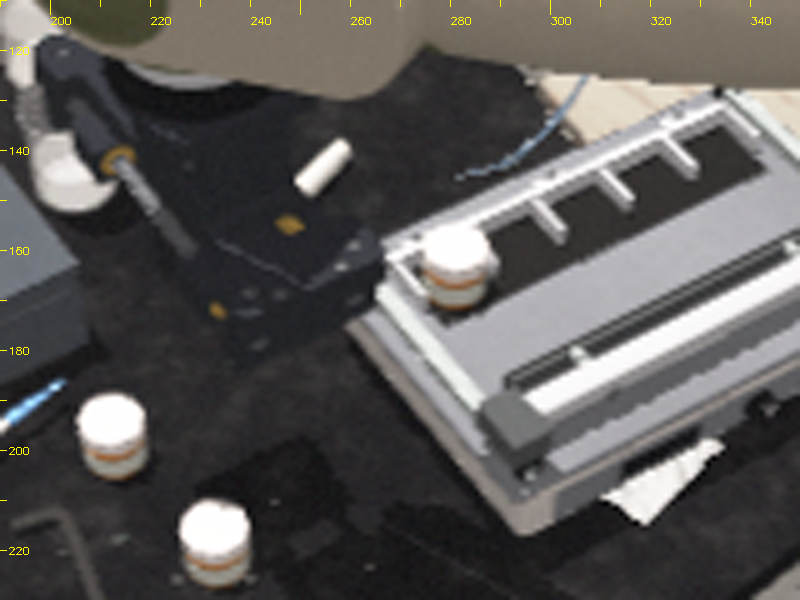

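View pics/t14.png

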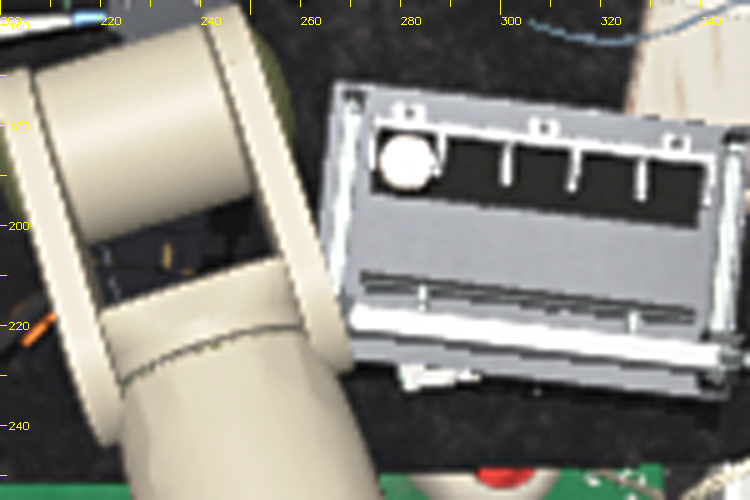

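Emit:
{"method": "send_rows", "body": {
  "steps": [
    [[-6,20,-6,-0.003,0,0,0.65],[-5,20,-6,-0.003,0,0,0.65],[-4,20,-5,-0.003,0,0,0.65],[0,3,0,0,0,0,0.65],[0,0,0,0,0,0,0.65]]
  ]
}}

```text
t: 14.37
ee_pos: [569.2, 290.6, 104.3]
orientation: [[-0.15, 0.005, 0.989], [-0.989, 0.003, -0.15], [-0.004, -1.0, 0.005]]
force: [0.3, -0.6, 1.0]
width: 57.6
```

Run:
```python
from h import *
import pickle
st();plan([561.5,304.5,40],2)
T,S=pickle.load(open("f0.pkl","rb"))
# grey box near corner: find height
crop(S["image"],105,130,225,220,6,"pics/s15.png")
crop(T["image"],140,90,260,180,6,"pics/t15.png")
```

```text
t 14.37 tcp [569.2 290.6 104.3] shk [ -8.8 255.7] turn-left [-0.005 -0.016 -0.004] F [ 0.3 -0.6  1. ] w 57.6 q [0.29 0.68 1.29 0.   1.17 0.44]
[-6.2, 32.2, -5.0] [-0.002, -0.008, -0.002]
[-6.3, 32.2, -4.9] [-0.002, -0.008, -0.002]
```

View pics/s15.png

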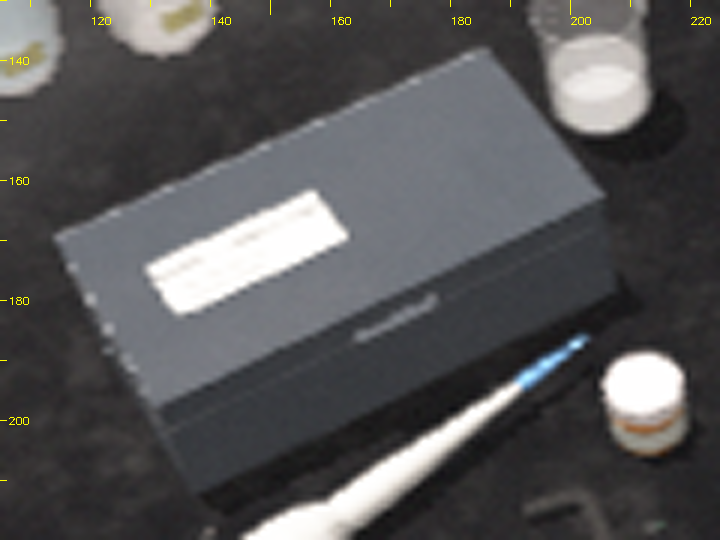

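View pics/t15.png

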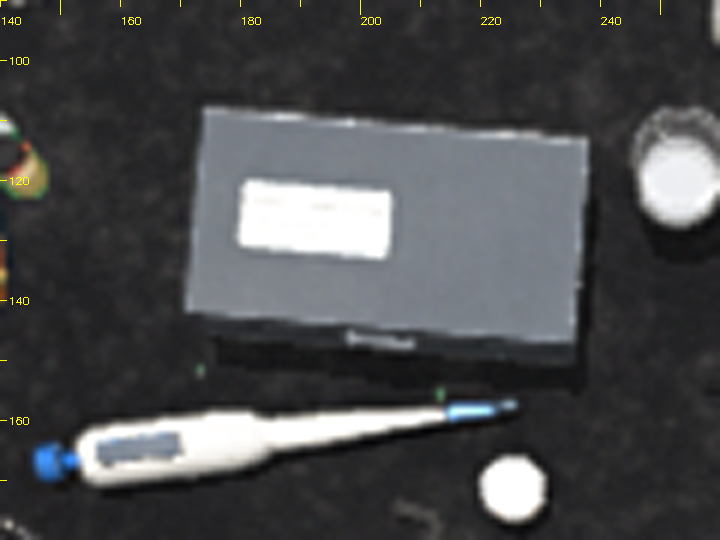

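Run:
```python
from h import *
import pickle
T,S=pickle.load(open("f0.pkl","rb"))
print('box corner',tri(T,(235,147.2),S,(205.5,162)),'pip tip',tri(T,(226,157.2),S,(202.8,186)))
```

```text
box corner (array([725.32843344, 267.79911154,  69.12332272]), np.float64(1.3539286365696788)) pip tip (array([701.55609783, 300.62666854,  14.96036192]), np.float64(1.4236102808495683))
```

Emit:
{"method": "send_rows", "body": {
  "steps": [
    [[-6,12,-5,-0.002,-0.008,0,0.65],[-5,18,-4,-0.002,-0.008,0,0.65],[0,15,0,0,0,0,0.65],[0,5,0,0,0,0,0.65],[0,0,0,0,0,0,0.65]]
  ]
}}

```text
t: 14.78
ee_pos: [565.3, 300.6, 55.7]
orientation: [[-0.137, 0.008, 0.99], [-0.99, 0.005, -0.138], [-0.006, -1.0, 0.007]]
force: [0.2, -0.4, 0.9]
width: 57.4
```

Run:
```python
from h import *
st();plan([561.5,304.5,18],1)
S=grab_frame("scene")
crop(S["image"],200,180,300,260,7,"pics/s16.png")
```

```text
t 14.78 tcp [565.3 300.6  55.7] shk [-14.  265.2] turn-left [-0.007 -0.003 -0.006] F [ 0.2 -0.4  0.9] w 57.4 q [0.31 0.74 1.32 0.   1.07 0.44]
[-3.1, 37.7, -4.5] [-0.007, -0.003, -0.006]
```

View pics/s16.png

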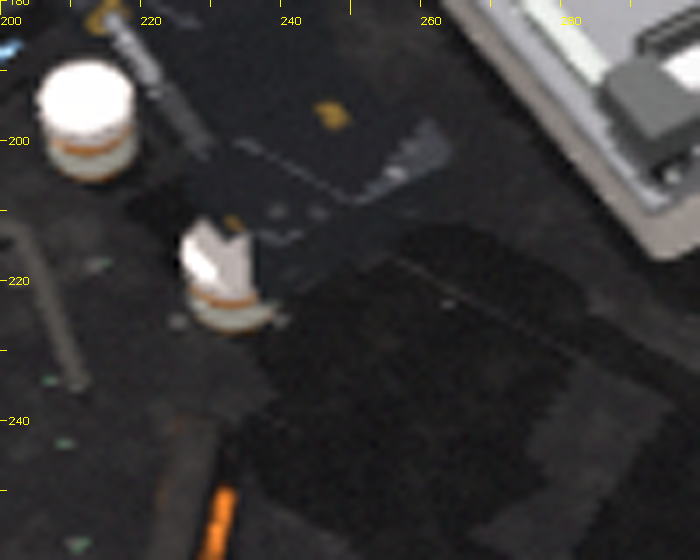

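Emit:
{"method": "send_rows", "body": {
  "steps": [
    [[-3,14,-4,-0.007,-0.003,-0.006,0.65],[-1,13,-1,0,0,0,0.65],[0,6,0,0,0,0,0.65],[0,2,0,0,0,0,0.65],[0,0,0,0,0,0,0.65]]
  ]
}}

```text
t: 15.25
ee_pos: [562.1, 305.9, 20.1]
orientation: [[-0.135, 0.003, 0.991], [-0.991, 0.001, -0.135], [-0.001, -1.0, 0.003]]
force: [-0.9, -0.1, 0.4]
width: 57.2
```

Run:
```python
from h import *
st();plan([561.5,304.5,18],1)
```

```text
t 15.25 tcp [562.1 305.9  20.1] shk [-17.9 270. ] turn-left [-0.003  0.    -0.001] F [-0.9 -0.1  0.4] w 57.2 q [ 0.32  0.79  1.34 -0.    1.01  0.45]
[1.5, 2.1, -0.4] [-0.003, 0.0, -0.001]
```

Emit:
{"method": "send_rows", "body": {
  "steps": [
    [[1,2.5,0,0,0,0,0.6],[0,0.5,0,0,0,0,0.4],[0,0,0,0,0,0,0.3],[0,0,0,0,0,0,0.3],[0,0,0,0,0,0,0.3]]
  ],
  "squeeze": 12
}}

```text
t: 15.67
ee_pos: [562.5, 304.9, 17.6]
orientation: [[-0.135, 0.005, 0.991], [-0.991, 0.001, -0.135], [-0.002, -1.0, 0.004]]
force: [-0.4, 0.2, -0.4]
width: 33.4
```

Run:
```python
from h import *
st()
S=grab_frame("scene")
crop(S["image"],200,180,300,260,7,"pics/s17.png")
```

```text
t 15.67 tcp [562.5 304.9  17.6] shk [-17.3 269. ] turn-left [-0.004 -0.    -0.002] F [-0.4  0.2 -0.4] w 33.4 q [ 0.31  0.79  1.34 -0.    1.01  0.45]
```

View pics/s17.png

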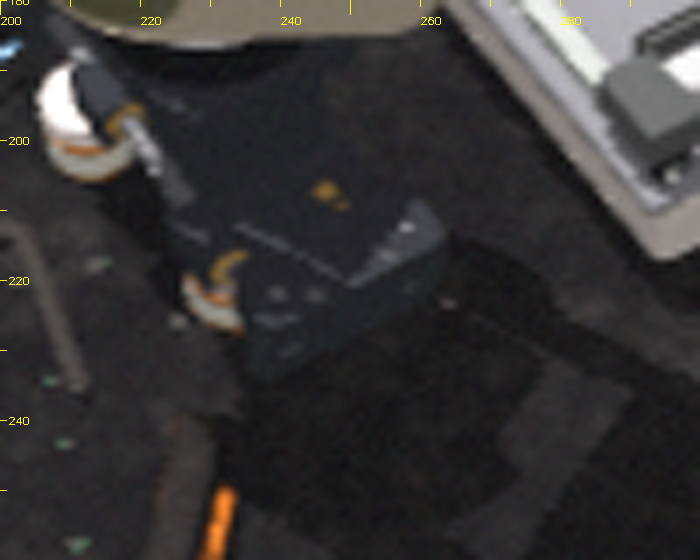

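Emit:
{"method": "send_rows", "body": {
  "steps": [
    [[0,-15,0,0,0,0,0.3],[0,-25,0,0,0,0,0.3],[0,-30,0,0,0,0,0.3],[0,-30,0,0,0,0,0.3],[10,-15,5,0,0,0,0.3]]
  ],
  "squeeze": 15
}}

```text
t: 16.13
ee_pos: [563.1, 294.5, 133.0]
orientation: [[-0.133, -0.004, 0.991], [-0.991, -0.001, -0.133], [0.002, -1.0, -0.004]]
force: [-0.3, 0.7, -0.0]
width: 33.5
```

Emit:
{"method": "send_rows", "body": {
  "steps": [
    [[25,0,5,0,0,0,0.3],[32,0,8,0,0,0,0.3],[32,0,8,0,0,0,0.3],[32,0,8,0,0,0,0.3],[30,0,6,0,0,0,0.3]]
  ]
}}

```text
t: 16.55
ee_pos: [579.8, 139.4, 140.0]
orientation: [[-0.125, 0.008, 0.992], [-0.992, 0.002, -0.125], [-0.003, -1.0, 0.008]]
force: [0.9, 0.6, 0.7]
width: 33.7
```

Run:
```python
from h import *
st();plan(sh(30,45,110),3)
```

```text
t 16.55 tcp [579.8 139.4 140. ] shk [ 22.1 107.4] turn-left [-0.008  0.009 -0.003] F [0.9 0.6 0.7] w 33.7 q [0.04 0.55 1.41 0.   1.17 0.16]
[20.8, 10.0, 2.4] [-0.003, 0.003, -0.001]
[20.8, 10.0, 2.5] [-0.003, 0.003, -0.001]
[20.8, 10.0, 2.5] [-0.003, 0.003, -0.001]
```

Emit:
{"method": "send_rows", "body": {
  "steps": [
    [[20,2,2,0,0.003,0,0.3],[18,3,2,-0.003,0.003,0,0.3],[10,3,1,-0.003,0.003,0,0.3],[4,2,1,0,0,0,0.3],[0,0,0,0,0,0,0.3]]
  ]
}}

```text
t: 16.97
ee_pos: [579.8, 78.9, 130.8]
orientation: [[-0.141, 0.005, 0.99], [-0.99, 0.002, -0.141], [-0.003, -1.0, 0.004]]
force: [-0.2, 0.9, -0.6]
width: 33.4
```

Run:
```python
from h import *
st();plan(sh(30,45,96),2)
```

```text
t 16.97 tcp [579.8  78.9 130.8] shk [30.2 47.4] turn-left [-0.004 -0.007 -0.003] F [-0.2  0.9 -0.6] w 33.4 q [-0.07  0.54  1.45  0.    1.14  0.07]
[1.2, 17.4, -0.2] [-0.002, -0.003, -0.001]
[1.2, 17.4, -0.1] [-0.002, -0.003, -0.001]
```

Emit:
{"method": "send_rows", "body": {
  "steps": [
    [[1.5,12,0,-0.002,-0.003,0,0.3],[0.5,12,0,-0.002,-0.003,0,0.3],[0,6,0,0,0,0,0.3],[0,0,0,0,0,0,0.3],[0,0,0,0,0,0,0.3]]
  ]
}}

```text
t: 17.38
ee_pos: [579.0, 80.6, 96.6]
orientation: [[-0.131, -0.001, 0.991], [-0.991, 0.004, -0.131], [-0.003, -1.0, -0.002]]
force: [-0.6, 0.5, 0.3]
width: 33.4
```

Run:
```python
from h import *
st();plan(sh(30,45,79),2)
S=grab_frame("scene")
crop(S["image"],240,110,340,190,7,"pics/s18.png")
```

```text
t 17.38 tcp [579.   80.6  96.6] shk [29.2 48.9] turn-left [ 0.002  0.004 -0.003] F [-0.6  0.5  0.3] w 33.4 q [-0.06  0.58  1.48  0.    1.08  0.07]
[2.0, 8.8, 0.4] [0.001, 0.002, -0.002]
[2.0, 8.8, 0.4] [0.001, 0.002, -0.002]
```

View pics/s18.png

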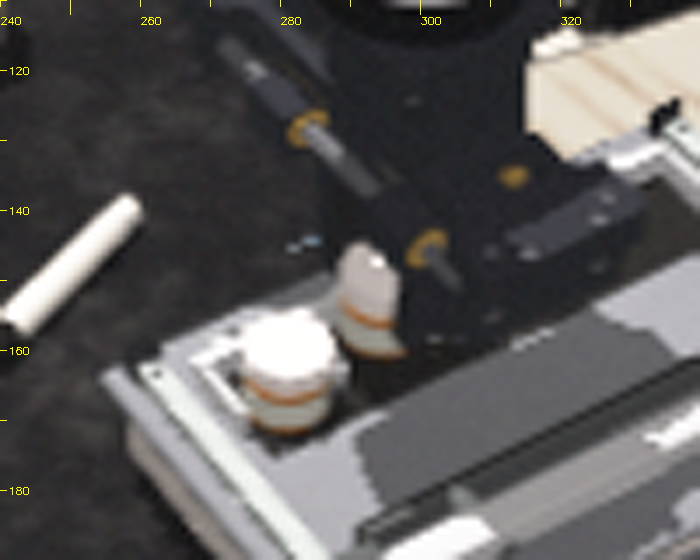

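Emit:
{"method": "send_rows", "body": {
  "steps": [
    [[3.5,0,0.5,0,0.003,0,0.3],[0.5,1,0,0,0,0,0.3],[0,0,0,0,0,0,0.3],[0,0,0,0,0,0,0.3],[0,0,0,0,0,0,0.3]]
  ]
}}

```text
t: 17.85
ee_pos: [579.5, 76.6, 96.6]
orientation: [[-0.133, 0.001, 0.991], [-0.991, 0.003, -0.133], [-0.004, -1.0, 0.0]]
force: [-0.1, 0.0, -0.6]
width: 33.4
```

Run:
```python
from h import *
st();plan(sh(30,45,79),2)
```

```text
t 17.85 tcp [579.5  76.6  96.6] shk [30.2 45.1] turn-left [-0.     0.001 -0.004] F [-0.1  0.  -0.6] w 33.4 q [-0.07  0.58  1.48  0.    1.07  0.06]
[0.1, 8.8, -0.1] [-0.0, 0.001, -0.002]
[0.0, 8.8, -0.1] [-0.0, 0.001, -0.002]
```

Emit:
{"method": "send_rows", "body": {
  "steps": [
    [[0,7,0,0,0,0,0.3],[0,6,0,0,0,0,0.3],[0,3,0,0,0,0,0.3],[0,0,0,0,0,0,0.3],[0,0,0,0,0,0,0.3]]
  ]
}}

```text
t: 18.27
ee_pos: [579.4, 76.6, 78.8]
orientation: [[-0.133, 0.001, 0.991], [-0.991, 0.003, -0.133], [-0.004, -1.0, 0.0]]
force: [0.5, -0.1, -0.6]
width: 33.2
```

Run:
```python
from h import *
st()
```

```text
t 18.27 tcp [579.4  76.6  78.8] shk [30.1 45.1] turn-left [-0.     0.001 -0.004] F [ 0.5 -0.1 -0.6] w 33.2 q [-0.07  0.61  1.5   0.    1.04  0.06]
```

Emit:
{"method": "send_rows", "body": {
  "steps": [
    [[0,0.5,0,0,0,0,0.45],[0,0,0,0,0,0,0.5],[0,0,0,0,0,0,0.55],[0,-5,0,0,0,0,0.55],[0,-15,0,0,0,0,0.55]]
  ]
}}

```text
t: 18.68
ee_pos: [578.3, 76.6, 96.8]
orientation: [[-0.133, -0.004, 0.991], [-0.991, 0.004, -0.133], [-0.003, -1.0, -0.004]]
force: [0.5, 0.1, -1.1]
width: 48.5
```

Emit:
{"method": "send_rows", "body": {
  "steps": [
    [[0,-25,0,0,0,0,0.55],[0,-25,0,0,0,0,0.55],[-15,-15,0,0,0,0,0.55],[-25,0,5,0,0,0,0.55],[-32,0,6,0,0,0,0.55]]
  ]
}}

```text
t: 19.1
ee_pos: [600.2, 143.6, 171.1]
orientation: [[-0.14, 0.002, 0.99], [-0.99, 0.003, -0.14], [-0.003, -1.0, 0.002]]
force: [1.0, 0.6, -0.8]
width: 48.3
```

Emit:
{"method": "send_rows", "body": {
  "steps": [
    [[-32,0,6,0,0,0,0.55],[-32,0,6,0,0,0,0.55],[-32,0,6,0,0,0,0.55],[-20,0,4,0,0,0,0.55],[-5,0,0,0,0,0,0.55]]
  ]
}}

```text
t: 19.52
ee_pos: [640.8, 269.6, 176.3]
orientation: [[-0.138, 0.009, 0.99], [-0.99, 0.005, -0.138], [-0.006, -1.0, 0.008]]
force: [1.0, -0.3, 0.0]
width: 48.6
```

Run:
```python
from h import *
st();plan([651.3,304.5,90],4)
S=grab_frame("scene");T=grab_frame("top")
crop(S["image"],190,110,350,230,5,"pics/s19.png")
crop(T["image"],200,140,350,240,5,"pics/t19.png")
```

```text
t 19.52 tcp [640.8 269.6 176.3] shk [ 64.9 244.6] turn-left [-0.008 -0.003 -0.006] F [ 1.  -0.3  0. ] w 48.6 q [0.23 0.74 0.99 0.   1.4  0.37]
[-8.9, 21.6, 1.2] [-0.002, -0.001, -0.001]
[-8.9, 21.6, 1.3] [-0.002, -0.001, -0.001]
[-8.9, 21.6, 1.3] [-0.002, -0.001, -0.001]
[-9.0, 21.6, 1.4] [-0.002, -0.001, -0.001]
```

View pics/s19.png

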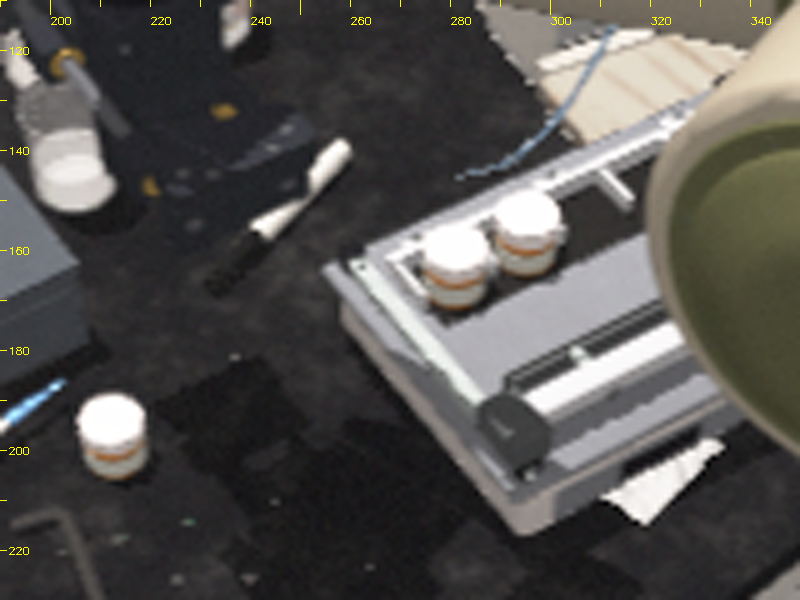

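View pics/t19.png

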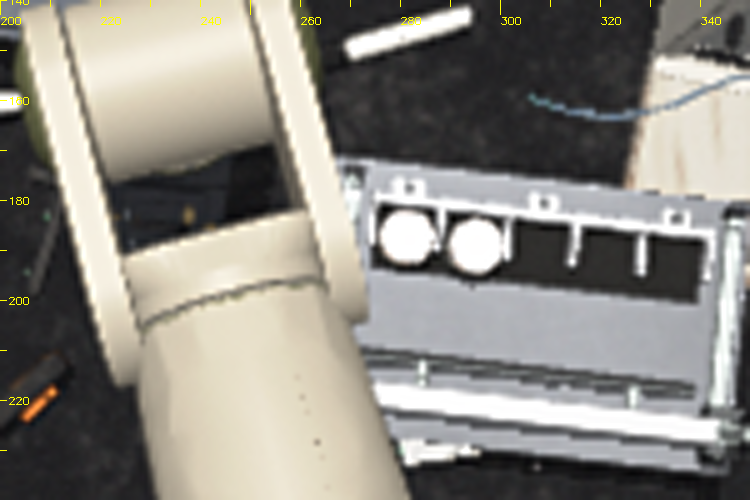

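Emit:
{"method": "send_rows", "body": {
  "steps": [
    [[-10,18,1,-0.003,-0.002,-0.003,0.55],[-12,22,1.5,-0.003,0,-0.003,0.55],[-8,20,1.5,0,0,0,0.55],[-2,8,0,0,0,0,0.55],[0,0,0,0,0,0,0.55]]
  ]
}}

```text
t: 20.03
ee_pos: [650.1, 291.7, 109.4]
orientation: [[-0.143, 0.004, 0.99], [-0.99, -0.003, -0.143], [0.002, -1.0, 0.004]]
force: [-0.9, -1.4, -0.3]
width: 48.4
```

Run:
```python
from h import *
st();plan([651.3,304.5,60],1)
```

```text
t 20.03 tcp [650.1 291.7 109.4] shk [ 71.2 267.7] turn-left [-0.004 -0.008  0.002] F [-0.9 -1.4 -0.3] w 48.4 q [ 0.26  0.84  0.98 -0.    1.32  0.4 ]
[-12.9, 49.3, -0.8] [-0.004, -0.008, 0.002]
```

Emit:
{"method": "send_rows", "body": {
  "steps": [
    [[-7,12,-0.5,-0.003,-0.004,0,0.55],[-5,18,0,0,-0.003,0,0.55],[-2,12,0,0,0,0,0.55],[0,4,0,0,0,0,0.55],[0,0,0,0,0,0,0.55]]
  ]
}}

```text
t: 20.45
ee_pos: [653.4, 302.6, 65.0]
orientation: [[-0.139, 0.005, 0.99], [-0.99, -0.001, -0.139], [0.001, -1.0, 0.005]]
force: [-0.1, 0.8, -1.0]
width: 48.7
```

Run:
```python
from h import *
st();plan([651.3,304.5,18],1)
S=grab_frame("scene")
crop(S["image"],180,150,280,230,7,"pics/s20.png")
```

```text
t 20.45 tcp [653.4 302.6  65. ] shk [ 73.  278.9] turn-left [-0.005 -0.005  0.001] F [-0.1  0.8 -1. ] w 48.7 q [ 0.27  0.9   0.99 -0.    1.25  0.41]
[-1.6, 46.9, -2.6] [-0.005, -0.005, 0.001]
```

View pics/s20.png

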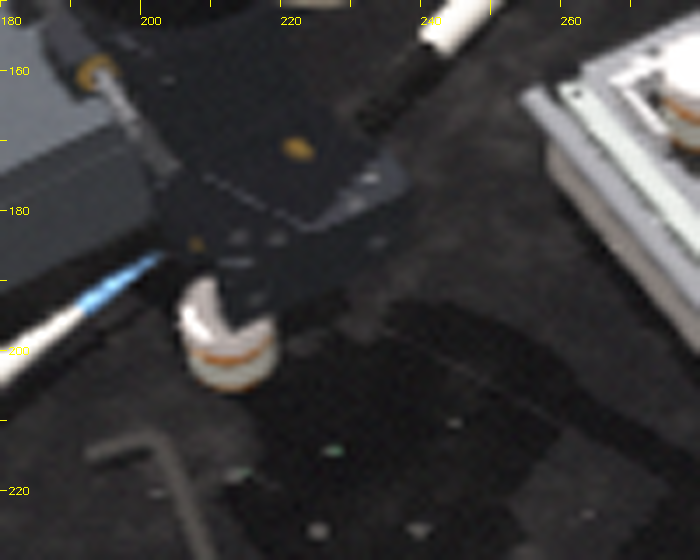

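Emit:
{"method": "send_rows", "body": {
  "steps": [
    [[-1.5,15,-2,-0.005,-0.004,0,0.55],[0,15,-0.5,0,0,0,0.55],[0,9,0,0,0,0,0.55],[0,3,0,0,0,0,0.55],[0,0,0,0,0,0,0.55]]
  ]
}}

```text
t: 20.92
ee_pos: [652.4, 304.3, 23.1]
orientation: [[-0.135, 0.004, 0.991], [-0.991, 0.001, -0.135], [-0.001, -1.0, 0.004]]
force: [-0.5, -0.4, -0.3]
width: 48.4
```

Run:
```python
from h import *
st();plan([651.3,304.5,18],1)
S=grab_frame("scene")
crop(S["image"],180,150,280,230,7,"pics/s21.png")
```

```text
t 20.92 tcp [652.4 304.3  23.1] shk [ 71.8 280.5] turn-left [-0.004 -0.001 -0.001] F [-0.5 -0.4 -0.3] w 48.4 q [ 0.27  0.95  1.01 -0.    1.18  0.41]
[-0.0, 5.1, -1.1] [-0.004, -0.001, -0.001]
```

View pics/s21.png

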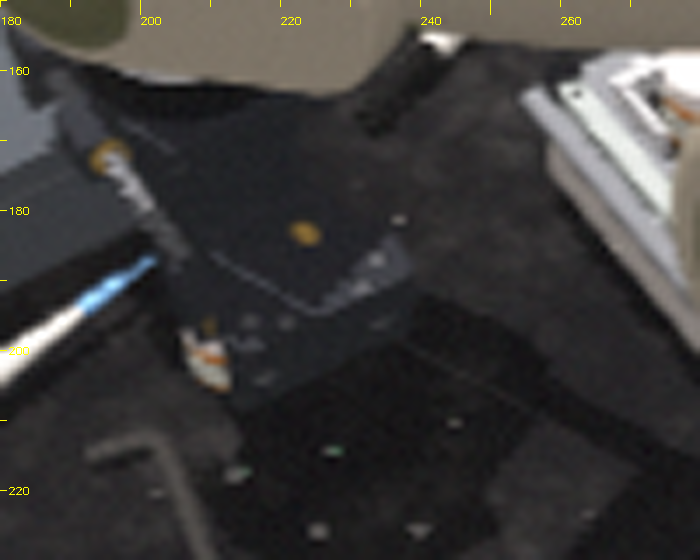

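Emit:
{"method": "send_rows", "body": {
  "steps": [
    [[0,4,-1,-0.003,0,0,0.55],[0,1.5,0,0,0,0,0.45],[0,0,0,0,0,0,0.3],[0,0,0,0,0,0,0.3],[0,0,0,0,0,0,0.3]]
  ],
  "squeeze": 12
}}

```text
t: 21.38
ee_pos: [652.3, 304.8, 19.5]
orientation: [[-0.135, 0.004, 0.991], [-0.991, 0.002, -0.135], [-0.003, -1.0, 0.004]]
force: [0.2, -0.2, 0.5]
width: 33.7
```

Run:
```python
from h import *
st()
```

```text
t 21.38 tcp [652.3 304.8  19.5] shk [ 71.7 281. ] turn-left [-0.004 -0.001 -0.003] F [ 0.2 -0.2  0.5] w 33.7 q [0.27 0.95 1.01 0.   1.17 0.41]
```

Emit:
{"method": "send_rows", "body": {
  "steps": [
    [[0,-15,0,0,0,0,0.3],[0,-25,0,0,0,0,0.3],[0,-30,0,0,0,0,0.3],[0,-30,0,0,0,0,0.3],[10,-15,-3,0,0,0,0.3]]
  ],
  "squeeze": 15
}}

```text
t: 21.8
ee_pos: [645.9, 295.5, 138.9]
orientation: [[-0.134, -0.002, 0.991], [-0.991, 0.001, -0.134], [-0.001, -1.0, -0.002]]
force: [1.1, 0.2, -0.4]
width: 33.4
```

Emit:
{"method": "send_rows", "body": {
  "steps": [
    [[25,0,-4,0,0,0,0.3],[34,0,-5,0,0,0,0.3],[34,0,-5,0,0,0,0.3],[34,0,-5,0,0,0,0.3],[34,0,-5,0,0,0,0.3]]
  ]
}}

```text
t: 22.22
ee_pos: [601.1, 139.2, 151.5]
orientation: [[-0.126, 0.017, 0.992], [-0.992, 0.005, -0.126], [-0.007, -1.0, 0.017]]
force: [0.2, 0.4, -0.1]
width: 33.7
```

Run:
```python
from h import *
st();plan(sh(30,0,120),4)
```

```text
t 22.22 tcp [601.1 139.2 151.5] shk [ 43.2 110. ] turn-left [-0.017  0.008 -0.007] F [ 0.2  0.4 -0.1] w 33.7 q [0.04 0.58 1.33 0.   1.21 0.16]
[27.5, 7.6, -3.7] [-0.004, 0.002, -0.002]
[27.5, 7.7, -3.6] [-0.004, 0.002, -0.002]
[27.5, 7.8, -3.5] [-0.004, 0.002, -0.002]
[27.5, 7.8, -3.4] [-0.004, 0.002, -0.002]
```

Emit:
{"method": "send_rows", "body": {
  "steps": [
    [[28,2,-4,-0.005,0.003,-0.002,0.3],[28,3,-3,-0.005,0.003,-0.002,0.3],[26,3,-3,-0.004,0.002,-0.002,0.3],[12,3,-2,0,0,0,0.3],[3,2,0,0,0,0,0.3]]
  ]
}}

```text
t: 22.63
ee_pos: [575.0, 35.5, 145.8]
orientation: [[-0.139, 0.012, 0.99], [-0.99, -0.001, -0.139], [-0.001, -1.0, 0.012]]
force: [0.5, 0.6, -0.3]
width: 33.3
```

Emit:
{"method": "send_rows", "body": {
  "steps": [
    [[0,2,0,0,0,0,0.3],[0,2,0,0,0,0,0.3],[0,0,0,0,0,0,0.3],[0,0,0,0,0,0,0.3],[0,0,0,0,0,0,0.3]]
  ]
}}

```text
t: 23.05
ee_pos: [576.2, 39.1, 142.6]
orientation: [[-0.136, 0.014, 0.991], [-0.991, 0.0, -0.137], [-0.002, -1.0, 0.014]]
force: [0.5, 0.0, 0.2]
width: 33.7
```

Run:
```python
from h import *
st();plan(sh(30,0,98),2)
```

```text
t 23.05 tcp [576.2  39.1 142.6] shk [32.   7.4] turn-left [-0.014 -0.002 -0.002] F [0.5 0.  0.2] w 33.7 q [-0.14  0.51  1.47  0.    1.15  0.  ]
[3.8, 22.3, -1.3] [-0.007, -0.001, -0.001]
[3.7, 22.3, -1.1] [-0.007, -0.001, -0.001]
```

Emit:
{"method": "send_rows", "body": {
  "steps": [
    [[5,12,-1,-0.007,-0.001,0,0.3],[3,14,-1,-0.006,0,0,0.3],[0,10,0,0,0,0,0.3],[0,3,0,0,0,0,0.3],[0,0,0,0,0,0,0.3]]
  ]
}}

```text
t: 23.47
ee_pos: [572.7, 32.3, 98.2]
orientation: [[-0.133, -0.002, 0.991], [-0.991, 0.002, -0.133], [-0.002, -1.0, -0.003]]
force: [-0.5, -0.2, -0.7]
width: 33.2
```

Run:
```python
from h import *
st();plan(sh(30,0,81),2)
```

```text
t 23.47 tcp [572.7  32.3  98.2] shk [29.4  0.2] turn-left [ 0.003  0.001 -0.002] F [-0.5 -0.2 -0.7] w 33.2 q [-0.15  0.56  1.52  0.    1.07 -0.02]
[0.1, 8.6, 0.3] [0.001, 0.001, -0.001]
[0.1, 8.6, 0.3] [0.001, 0.001, -0.001]
```

Emit:
{"method": "send_rows", "body": {
  "steps": [
    [[0,7,0,0,0,0,0.3],[0,6,0,0,0,0,0.3],[0,2,0,0,0,0,0.3],[0,0,0,0,0,0,0.3],[0,0,0,0,0,0,0.3]]
  ]
}}

```text
t: 23.88
ee_pos: [572.6, 32.3, 81.2]
orientation: [[-0.133, -0.003, 0.991], [-0.991, 0.003, -0.133], [-0.002, -1.0, -0.003]]
force: [0.3, -0.2, -0.8]
width: 33.5
```

Run:
```python
from h import *
st()
S=grab_frame("scene")
crop(S["image"],240,110,340,190,7,"pics/s22.png")
```

```text
t 23.88 tcp [572.6  32.3  81.2] shk [29.3  0.3] turn-left [ 0.003  0.001 -0.002] F [ 0.3 -0.2 -0.8] w 33.5 q [-0.15  0.58  1.53  0.    1.03 -0.02]
```

View pics/s22.png

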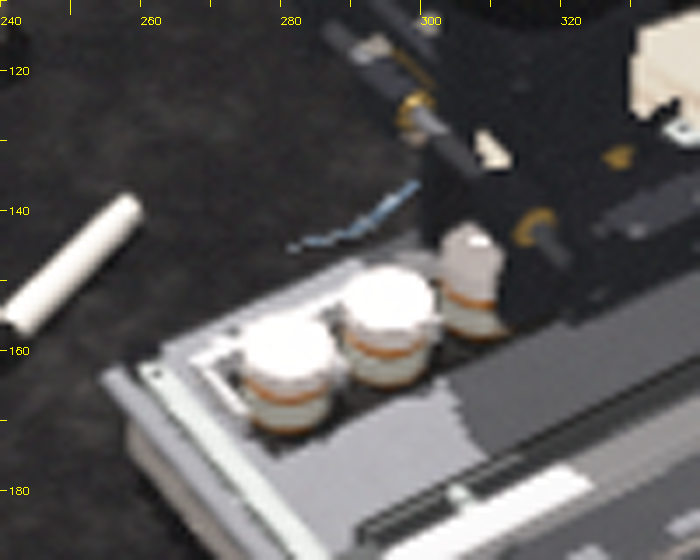

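Release and retract, going toward the knob side at height.

Emit:
{"method": "send_rows", "body": {
  "steps": [
    [[0,0.5,0,0,0,0,0.45],[0,0,0,0,0,0,0.5],[0,0,0,0,0,0,0.55],[0,-5,0,0,0,0,0.55],[0,-15,0,0,0,0,0.55]]
  ]
}}

```text
t: 24.35
ee_pos: [572.0, 32.4, 100.3]
orientation: [[-0.133, -0.005, 0.991], [-0.991, 0.003, -0.133], [-0.002, -1.0, -0.005]]
force: [-0.9, -0.6, -1.4]
width: 48.4
```

Emit:
{"method": "send_rows", "body": {
  "steps": [
    [[0,-30,0,0,0,0,0.6],[0,-35,0,0,0,0,0.6],[5,-30,0,0,0,0,0.6],[20,-10,-10,0,0,0,0.6],[25,0,-18,0,0,0,0.6]]
  ]
}}

```text
t: 24.77
ee_pos: [539.3, -12.3, 214.2]
orientation: [[-0.129, -0.0, 0.992], [-0.992, 0.002, -0.129], [-0.002, -1.0, -0.001]]
force: [0.6, -0.0, -0.4]
width: 53.1
```

Emit:
{"method": "send_rows", "body": {
  "steps": [
    [[25,0,-18,0,0,0,0.6],[25,0,-18,0,0,0,0.6],[15,0,-15,0,0,0,0.6],[4,0,-5,0,0,0,0.6],[0,0,0,0,0,0,0.6]]
  ]
}}

```text
t: 25.18
ee_pos: [470.7, -78.2, 218.7]
orientation: [[-0.131, 0.007, 0.991], [-0.991, -0.001, -0.131], [0.0, -1.0, 0.007]]
force: [-0.1, 1.0, -0.0]
width: 53.0
```

Run:
```python
from h import *
st()
S=grab_frame("scene");T=grab_frame("top")
cv2.imwrite("pics/s23f.png",S["image"])
crop(S["image"],250,100,390,215,5,"pics/s23.png")
crop(T["image"],190,150,370,255,4,"pics/t23.png")
plan(sh(-72,-129,170),4)
```

```text
t 25.18 tcp [470.7 -78.2 218.7] shk [ -56.8 -123. ] turn-left [-0.007  0.004  0.   ] F [-0.1  1.  -0. ] w 53.0 q [-0.41  0.22  1.67  0.    1.24 -0.28]
[1.7, 12.1, -4.1] [-0.002, 0.001, 0.0]
[1.7, 12.1, -4.1] [-0.002, 0.001, 0.0]
[1.7, 12.1, -4.1] [-0.002, 0.001, 0.0]
[1.7, 12.1, -4.0] [-0.002, 0.001, 0.0]
```

View pics/s23.png

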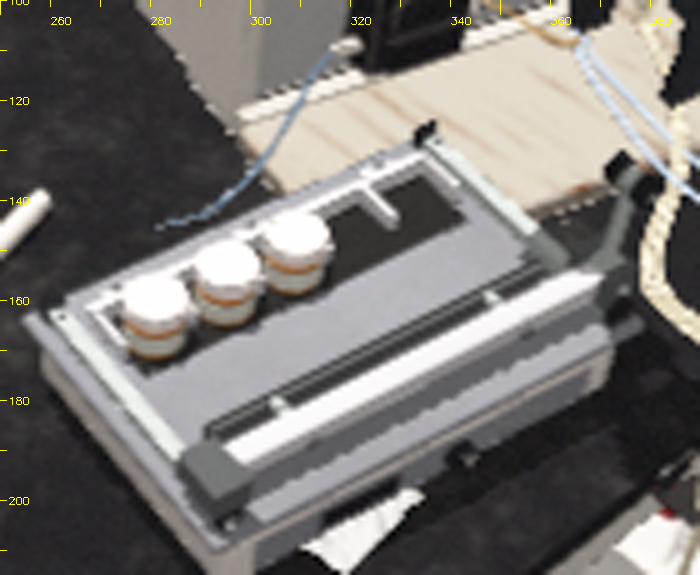

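View pics/t23.png

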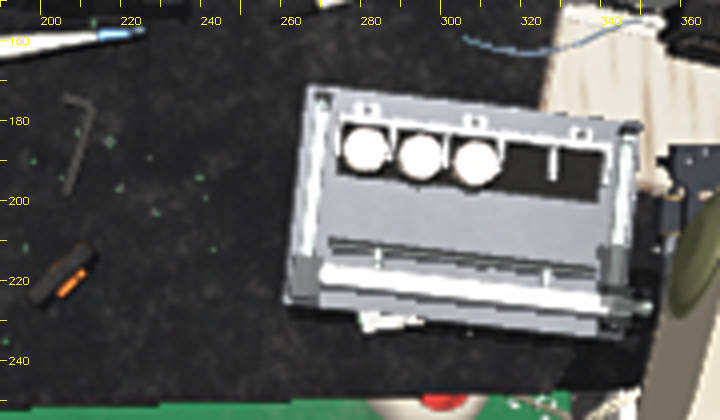

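View pics/s23f.png

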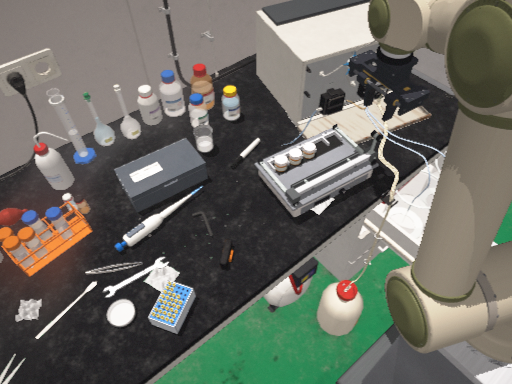

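Emit:
{"method": "send_rows", "body": {
  "steps": [
    [[3,10,-8,-0.004,0.003,0,0.6],[3,15,-6,-0.003,0,0,0.6],[0,15,-1,0,0,0,0.6],[0,8,0,0,0,0,0.6],[0,0,0,0,0,0,0.6]]
  ]
}}

```text
t: 25.7
ee_pos: [460.1, -78.2, 169.2]
orientation: [[-0.127, 0.003, 0.992], [-0.992, -0.0, -0.127], [-0.0, -1.0, 0.003]]
force: [0.3, 0.3, 0.6]
width: 52.6
```

Run:
```python
from h import *
st();plan(sh(-73,-130,131),2)
```

```text
t 25.7 tcp [460.1 -78.2 169.2] shk [ -67.3 -124.4] turn-left [-0.003  0.008 -0.   ] F [0.3 0.3 0.6] w 52.6 q [-0.42  0.26  1.77  0.    1.12 -0.29]
[2.8, 19.1, -2.9] [-0.001, 0.004, -0.0]
[2.8, 19.1, -2.9] [-0.001, 0.004, -0.0]
```

Emit:
{"method": "send_rows", "body": {
  "steps": [
    [[4,8,-4,0,0.005,0,0.6],[2,12,-2,0,0.003,0,0.6],[0,10,0,0,0,0,0.6],[0,6,0,0,0,0,0.6],[0,1,0,0,0,0,0.6]]
  ]
}}

```text
t: 26.12
ee_pos: [455.5, -83.2, 131.3]
orientation: [[-0.133, 0.006, 0.991], [-0.991, -0.001, -0.133], [0.001, -1.0, 0.006]]
force: [0.6, -0.3, 0.3]
width: 52.6
```

Run:
```python
from h import *
st()
S=grab_frame("scene")
crop(S["image"],330,90,410,160,9,"pics/s24.png")
```

```text
t 26.12 tcp [455.5 -83.2 131.3] shk [ -71.2 -129.9] turn-left [-0.006  0.002  0.001] F [ 0.6 -0.3  0.3] w 52.6 q [-0.44  0.3   1.83  0.    1.01 -0.3 ]
```

View pics/s24.png

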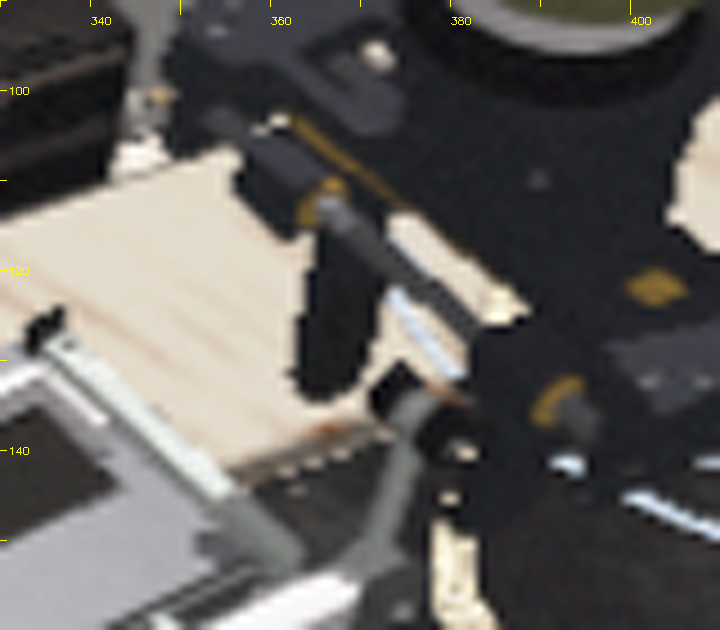

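Emit:
{"method": "send_rows", "body": {
  "steps": [
    [[0,2.5,0,0,0,0,0.5],[0,0.5,0,0,0,0,0.4],[0,0,0,0,0,0,0.3],[0,0,0,0,0,0,0.3],[0,0,0,0,0,0,0.3]]
  ],
  "squeeze": 20
}}

```text
t: 26.58
ee_pos: [455.6, -83.3, 129.5]
orientation: [[-0.132, 0.006, 0.991], [-0.991, -0.002, -0.132], [0.001, -1.0, 0.006]]
force: [-0.5, 0.1, -2.6]
width: 29.5
```

Run:
```python
from h import *
st();lev()
```

```text
t 26.58 tcp [455.6 -83.3 129.5] shk [ -71. -130.] turn-left [-0.006  0.002  0.001] F [-0.5  0.1 -2.6] w 29.5 q [-0.43  0.3   1.83  0.    1.01 -0.3 ]
knob [ -71.1 -130. ] 148.5 r 65.6 theta deg 1.7
```

Emit:
{"method": "send_rows", "body": {
  "steps": [
    [[0,0,5,0,0,0,0.3],[0,0,8,0,0,0,0.3],[0,0,8,0,0,0,0.3],[0,0,8,0,0,0,0.3],[0,0,5,0,0,0,0.3]]
  ]
}}

```text
t: 27.0
ee_pos: [488.7, -87.6, 129.5]
orientation: [[-0.132, -0.001, 0.991], [-0.991, -0.001, -0.132], [0.001, -1.0, -0.001]]
force: [-5.1, -0.9, 2.1]
width: 29.8
```

Run:
```python
from h import *
st();lev()
```

```text
t 27.0 tcp [488.7 -87.6 129.5] shk [ -37.7 -129.8] turn-left [0.001 0.002 0.001] F [-5.1 -0.9  2.1] w 29.8 q [-0.41  0.37  1.73 -0.    1.05 -0.28]
knob [ -37.7 -129.8] 148.5 r 65.5 theta deg 1.6
```

Emit:
{"method": "send_rows", "body": {
  "steps": [
    [[0,0,5,0,0,0,0.3],[0,0,5,0,0,0,0.3],[0,0,4,0,0,0,0.3],[0,0,4,0,0,0,0.3],[0,0,4,0,0,0,0.3]]
  ]
}}

```text
t: 27.42
ee_pos: [512.2, -90.8, 129.5]
orientation: [[-0.132, -0.003, 0.991], [-0.991, -0.001, -0.132], [0.001, -1.0, -0.003]]
force: [-5.4, -0.8, 2.1]
width: 29.4
```

Run:
```python
from h import *
st();lev()
S=grab_frame("scene");T=grab_frame("top")
crop(S["image"],250,100,390,215,5,"pics/s25.png")
crop(T["image"],250,160,370,250,6,"pics/t25.png")
```

```text
t 27.42 tcp [512.2 -90.8 129.5] shk [ -13.9 -129.8] turn-left [0.003 0.003 0.001] F [-5.4 -0.8  2.1] w 29.4 q [-0.4   0.42  1.65 -0.    1.07 -0.27]
knob [ -13.9 -129.8] 148.5 r 65.5 theta deg 1.6
```

View pics/s25.png

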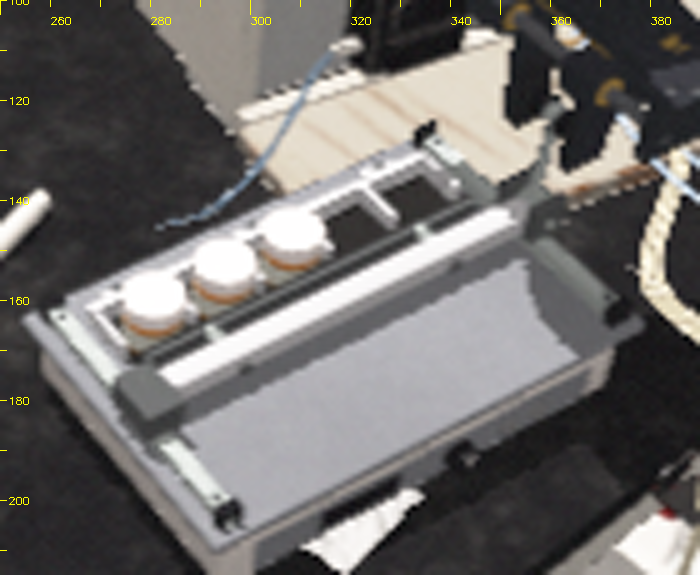

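View pics/t25.png

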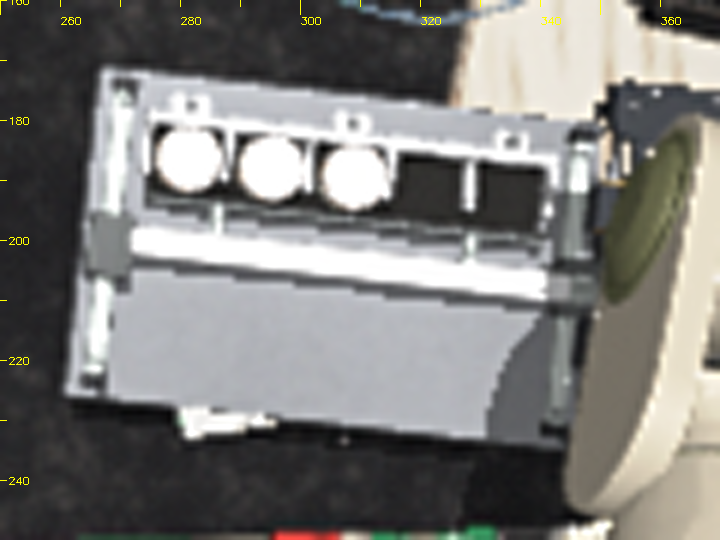

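Good. Continue in small steps watching force rise.

Emit:
{"method": "send_rows", "body": {
  "steps": [
    [[0,0,2,0,0,0,0.3],[0,0,2,0,0,0,0.3],[0,0,1.5,0,0,0,0.3],[0,0,1,0,0,0,0.3],[0,0,1,0,0,0,0.3]]
  ]
}}

```text
t: 27.93
ee_pos: [518.9, -91.6, 129.4]
orientation: [[-0.132, -0.006, 0.991], [-0.991, -0.0, -0.132], [0.001, -1.0, -0.006]]
force: [-8.0, 0.2, 3.8]
width: 29.8
```

Run:
```python
from h import *
st();lev()
```

```text
t 27.93 tcp [518.9 -91.6 129.4] shk [  -7.2 -129.8] turn-left [0.006 0.003 0.001] F [-8.   0.2  3.8] w 29.8 q [-0.4   0.43  1.63 -0.    1.08 -0.26]
knob [  -7.1 -129.7] 148.4 r 65.5 theta deg 1.5
```

Emit:
{"method": "send_rows", "body": {
  "steps": [
    [[0,0,2,0,0,0,0.3],[0,0,1.5,0,0,0,0.3],[0,0,1,0,0,0,0.3],[0,0,0.5,0,0,0,0.3],[0,0,0.5,0,0,0,0.3]]
  ]
}}

```text
t: 28.35
ee_pos: [520.8, -91.6, 129.5]
orientation: [[-0.131, -0.017, 0.991], [-0.991, 0.002, -0.131], [0.001, -1.0, -0.017]]
force: [-8.2, -0.1, 2.7]
width: 29.7
```

Run:
```python
from h import *
st();lev()
```

```text
t 28.35 tcp [520.8 -91.6 129.5] shk [  -5.3 -129.5] turn-left [0.017 0.004 0.001] F [-8.2 -0.1  2.7] w 29.7 q [-0.39  0.44  1.62 -0.01  1.1  -0.26]
knob [  -5.  -129.5] 148.5 r 65.5 theta deg 1.3
```

Emit:
{"method": "send_rows", "body": {
  "steps": [
    [[0,0,3,0.01,0.003,0,0.3],[0,0,2.5,0.005,0,0,0.3],[0,0,2,0,0,0,0.3],[0,0,1.5,0,0,0,0.3],[0,0,1.5,0,0,0,0.3]]
  ]
}}

```text
t: 28.77
ee_pos: [524.6, -91.6, 129.4]
orientation: [[-0.133, -0.022, 0.991], [-0.991, 0.003, -0.133], [-0.001, -1.0, -0.022]]
force: [-13.6, 0.9, 7.2]
width: 30.0
```

Run:
```python
from h import *
st();lev()
S=grab_frame("scene");T=grab_frame("top")
crop(S["image"],260,110,360,190,7,"pics/s26.png")
crop(T["image"],255,165,355,235,8,"pics/t26.png")
```

```text
t 28.77 tcp [524.6 -91.6 129.4] shk [  -1.5 -129. ] turn-left [ 0.022  0.002 -0.001] F [-13.6   0.9   7.2] w 30.0 q [-0.39  0.45  1.6  -0.01  1.11 -0.25]
knob [  -1.1 -129. ] 148.4 r 65.4 theta deg 0.9
```

View pics/s26.png

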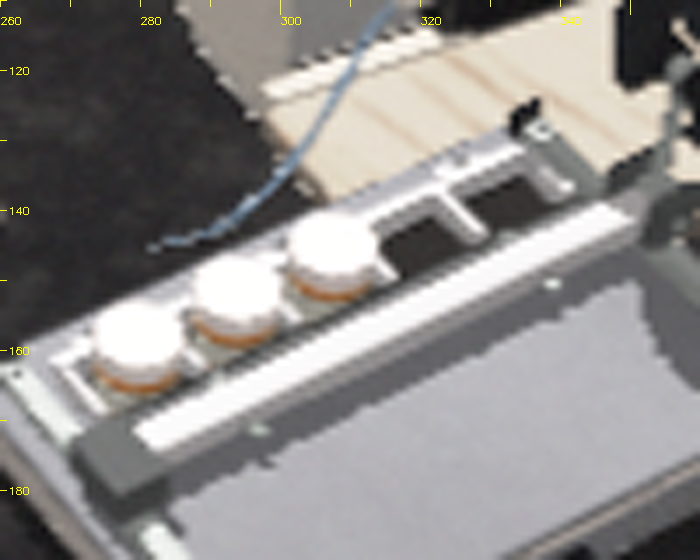

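View pics/t26.png

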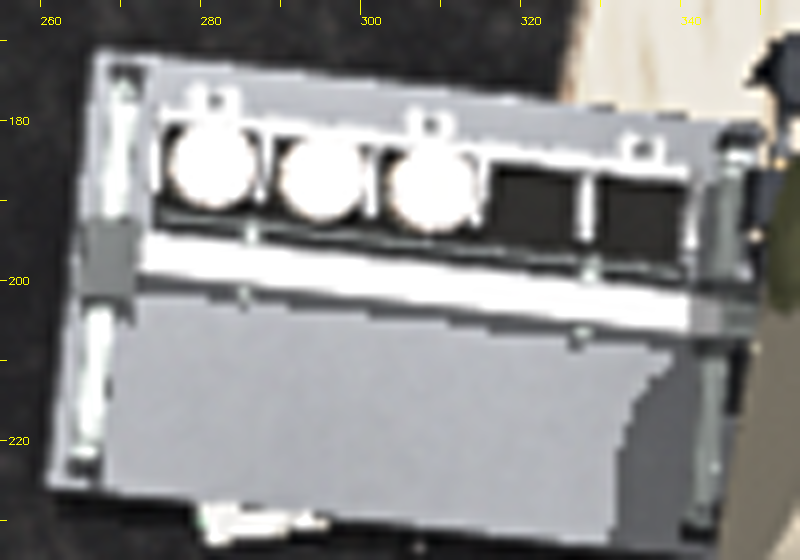

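Emit:
{"method": "send_rows", "body": {
  "steps": [
    [[10,0.5,0.8,0,0,0,0.3],[10,2,0.8,0,0,0,0.3],[9.5,3.5,0.8,0,0,0,0.3],[8.8,5,0.8,0,0,0,0.3],[7.8,6.3,0.8,0,0,0,0.3]]
  ]
}}

```text
t: 29.28
ee_pos: [517.9, -135.4, 111.1]
orientation: [[-0.129, -0.033, 0.991], [-0.992, 0.009, -0.129], [-0.005, -0.999, -0.034]]
force: [-7.9, 3.5, -0.7]
width: 29.3
```

Run:
```python
from h import *
st();lev()
```

```text
t 29.28 tcp [ 517.9 -135.4  111.1] shk [  -2.3 -173.3] turn-left [ 0.034  0.005 -0.005] F [-7.9  3.5 -0.7] w 29.3 q [-0.47  0.49  1.6  -0.01  1.09 -0.34]
knob [  -1.7 -173.3] 130.0 r 65.3 theta deg 43.9
```

Emit:
{"method": "send_rows", "body": {
  "steps": [
    [[7.2,8.5,0.8,0,0,0,0.3],[5.5,9,0.6,0,0,0,0.3],[4,9.6,0.4,0,0,0,0.3],[2.4,10,0.3,0,0,0,0.3],[0.8,10,0,0,0,0,0.3]]
  ]
}}

```text
t: 29.7
ee_pos: [514.2, -155.1, 63.2]
orientation: [[-0.131, -0.036, 0.991], [-0.991, 0.013, -0.131], [-0.008, -0.999, -0.037]]
force: [-4.2, 7.0, 5.0]
width: 29.7
```

Run:
```python
from h import *
st();lev()
```

```text
t 29.7 tcp [ 514.2 -155.1   63.2] shk [  -3.3 -193.3] turn-left [ 0.037  0.004 -0.008] F [-4.2  7.   5. ] w 29.7 q [-0.51  0.56  1.63 -0.01  0.99 -0.37]
knob [  -2.6 -193.4] 82.2 r 65.4 theta deg 90.7
```

Emit:
{"method": "send_rows", "body": {
  "steps": [
    [[0,1.5,0,0,0,0,0.3],[0,0,0,0,0,0,0.3],[0,0,0,0,0,0,0.6],[0,0,0,0,0,0,0.6],[0,0,0,0,0,0,0.6]]
  ]
}}

```text
t: 30.12
ee_pos: [515.7, -154.9, 61.8]
orientation: [[-0.132, -0.032, 0.991], [-0.991, 0.014, -0.132], [-0.009, -0.999, -0.033]]
force: [0.1, 0.3, -0.4]
width: 47.3
```

Run:
```python
from h import *
st();lev()
S=grab_frame("scene")
crop(S["image"],330,90,410,160,9,"pics/s27.png")
```

```text
t 30.12 tcp [ 515.7 -154.9   61.8] shk [  -1.8 -192.9] turn-left [ 0.033  0.003 -0.009] F [ 0.1  0.3 -0.4] w 47.3 q [-0.51  0.56  1.63 -0.    0.98 -0.37]
knob [  -1.2 -193.1] 80.7 r 65.1 theta deg 92.0
```

View pics/s27.png

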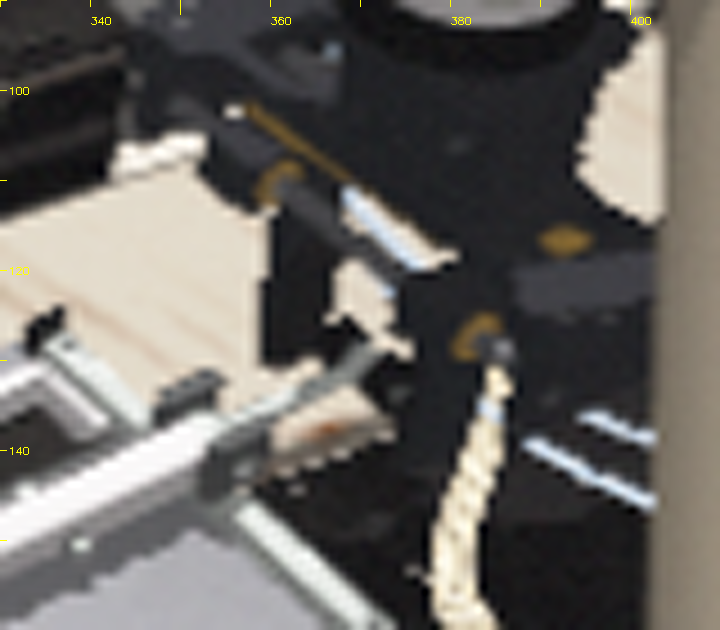

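Emit:
{"method": "send_rows", "body": {
  "steps": [
    [[0,0,0,0.015,0,0,0.65],[0,-8,0,0.015,0,0,0.65],[0,-20,0,0,0,0,0.65],[0,-30,0,0,0,0,0.65],[0,-30,0,0,0,0,0.65]]
  ]
}}

```text
t: 30.58
ee_pos: [513.7, -154.5, 148.4]
orientation: [[-0.132, -0.005, 0.991], [-0.991, 0.015, -0.132], [-0.014, -1.0, -0.007]]
force: [-0.0, 0.4, 0.0]
width: 57.7
```

Emit:
{"method": "send_rows", "body": {
  "steps": [
    [[10,-30,-10,0,0,0,0.65],[30,-10,-20,0,0,0,0.65],[35,0,-20,0,0,0,0.65],[35,0,-20,0,0,0,0.65],[10,0,-5,0,0,0,0.65]]
  ]
}}

```text
t: 31.0
ee_pos: [423.9, -266.7, 199.5]
orientation: [[-0.124, 0.013, 0.992], [-0.992, 0.003, -0.124], [-0.005, -1.0, 0.013]]
force: [-0.3, 0.0, -0.0]
width: 57.2
```

Run:
```python
from h import *
import pickle
st()
S=grab_frame("scene");T=grab_frame("top");pickle.dump((T,S),open("f1.pkl","wb"))
crop(S["image"],250,100,390,215,5,"pics/s28.png")
crop(T["image"],255,165,375,245,6,"pics/t28.png")
cv2.imwrite("pics/s28f.png",S["image"])
```

```text
t 31.0 tcp [ 423.9 -266.7  199.5] shk [ -77.7 -316.1] turn-left [-0.013  0.011 -0.005] F [-0.3  0.  -0. ] w 57.2 q [-0.8   0.29  1.64  0.01  1.21 -0.68]
```

View pics/s28.png

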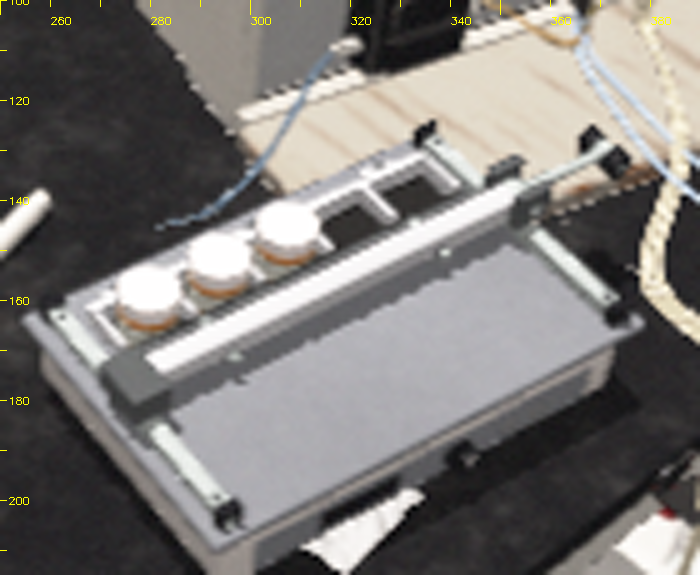

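View pics/t28.png

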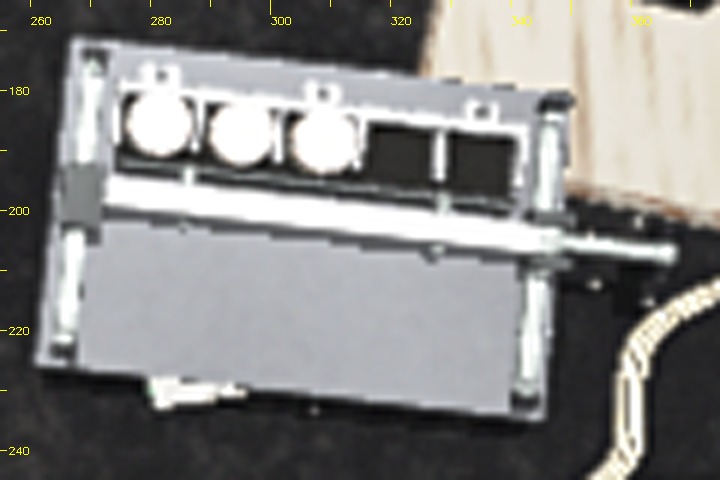

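View pics/s28f.png

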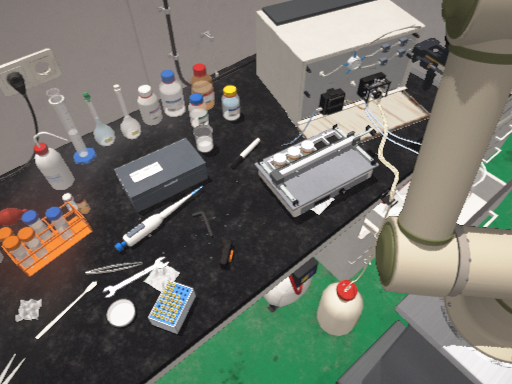

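Run:
```python
from h import *
import pickle
T,S=pickle.load(open("f1.pkl","rb"))
J=[((281.5,186.2),(279.7,157.8)),((295,187.7),(293.9,151.1)),((309.2,188.8),(307.6,144.8))]
for a,b in J:
    p,e=tri(T,np.array(a)-.46,S,np.array(b)-.46);print(p.round(1),e.round(1),toshr(p),toshr(atz(T,a[0]-.46,a[1]-.46,94)))
for c,r0,r1 in((273.3,194.7,199.7),(340,201.7,207),):
    print('bar',toshr(atz(T,c-.46,(r0+r1)/2-.46,88)))
for c,r0,r1 in((270,216.3,221.7),(340,223.3,228.3)): print('bar open',toshr(atz(T,c-.46,(r0+r1)/2-.46,88)))
```

```text
[590.8 122.3  97.4] 2.9 [35.2 91.9] [34.7 90.3]
[584.3  78.3  98.4] 1.9 [34.7 47.4] [34.6 46.1]
[579.7  31.8  95.4] 2.0 [36.5  0.7] [36.  -0.4]
bar [ -3.4 112.7]
bar [  -3.3 -106.9]
bar open [-75.1 116.2]
bar open [ -72.9 -113.3]
```

Emit:
{"method": "send_rows", "body": {
  "steps": [
    [[0,0,0,0,0,0,0.65],[0,0,0,0,0,0,0.65],[0,0,0,0,0,0,0.65],[0,0,0,0,0,0,0.65],[0,0,0,0,0,0,0.65]]
  ]
}}

```text
t: 31.52
ee_pos: [427.3, -261.9, 199.6]
orientation: [[-0.121, 0.015, 0.993], [-0.993, 0.004, -0.121], [-0.006, -1.0, 0.014]]
force: [0.3, 0.1, 0.6]
width: 57.7
```

Run:
```python
from h import *
st()
print(bot.close_job())
```

```text
t 31.52 tcp [ 427.3 -261.9  199.6] shk [ -75.  -310.8] turn-left [-0.014  0.013 -0.006] F [0.3 0.1 0.6] w 57.7 q [-0.79  0.29  1.63  0.01  1.21 -0.67]
the job is handed in; nothing more can be done
None
```

The job is handed in after about 31.5 s of robot time; no verdict was reported. I lifted the lever and slid the bar fully back to its stop. The three jars present went upright into pockets 0, 1 and 2. I then slid the bar shut until the pad gave, and folded the lever down with the knob still held.

**Last checks:**
- **Jars:** all three look upright in their own pockets in both camera views. I measured them at shaker x of about 35–36 mm, against the expected 38 mm.
- **Bar and pad:** the top view puts the bar about 70.6 mm closed. That means about 7 mm of pad travel, and the slide force suggested about 6.4 mm; both are within the 1.5–10.5 mm limits.
- **Lever:** level, at about 91° by the gripper pose just before release.
- **Arm:** clear of everything with no contact force. The cassette and hex key look untouched in the images, and so does the tip rack.

**What disagreed:**
- **Shaker position:** the platform's outer edge put the shaker about 9 mm off from where its comb did. I used the comb. A leftover bias of about 2 mm in x remains, which fits the jar and open-bar readings.
- **First grasp:** the arm drifted upward as the fingers closed on the first jar, so I lowered it and gripped again.

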